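# Clear the fence and roll the exhaust tube home

## Task

Hang the orange C-clamp that straddles the fence back in its empty place on the clamp rack, marked by the orange band, without knocking the clamps that hang beside it. Then, with the closed hand held flat on top of the exhaust tube, pressing lightly, roll the tube along the welding plate and up on to the copper backing strip, in as many strokes as it takes, until its whole length rests against the fence. Never lift the tube, push it from the side or let it run, and leave everything else on the bench where it is.

Things in the scene. Friction and masses are not known exactly. Their poses are not given: they have to be found in the camera images.
- fence_face (a point): Foot of the fence's working face, midway along it, at the height of the plate's top. The fence is a grey angle iron 250 mm long, standing 50 mm above the plate, 6 mm thick. x runs along it, y points square away from its face over the plate towards the tube, z up. Behind it (y -6 to -50 mm) lies its foot, 6 mm thick, bolt heads 16 mm high at x = +-105 mm.
- plate: Fixed steel welding plate, 270 mm along x, y from -190 to +150 mm; its top stands 19 to 29 mm above the bench, differently each time. Origin on the top, axes as fence_face, which lies at y = -100 mm. A fixed copper backing strip, 4 mm thick, 50 mm wide, 250 mm long, lies on the plate along the foot of the fence's face (from the face to 50 mm in front of it).
- clamp_spine (a point): Orange steel C-clamp, 360 g, astride the fence. Point: middle of its spine where it balances, half-way up. The spine is a bar 14 mm thick (x), 22 mm high (z), 82 mm long (y -48 to +34 mm); its underside rests on the fence's top edge. Grip it across the 14 mm, fingertips above what it hangs on.
- clamp: The same clamp, origin 11 mm lower, on the spine's underside. Two legs, 14 mm square, reach 36 mm below it, inner faces at y = +20 and -34 mm; the screw, 26 mm below it, runs from its pad at y = -20 mm out to y = -85 mm and ends in a slanted cross bar (+-19 mm along x).
- empty_place (a point): The clamp's empty place: orange band on the rack's bar; point on the bar's top face, 165 mm above the bench. x along the bar, z up. Bar flat-topped, 12 mm wide, 25 mm high. The hung clamp's spine lies across it, its 14 mm thickness along x, a leg to each side, either way round. The hanging clamps beside it are centred 46 mm away, of the same shape, tops level with this one's.
- hung1_screw (a point): Outer end of the screw of the blue clamp hanging on the rack, 82 mm from the bar's middle and 26 mm below the bar's top (it swings easily about the bar). Not to be disturbed.
- hung2_screw (a point): Outer end of the screw of the green clamp hanging on the rack, 82 mm from the bar's middle and 26 mm below the bar's top (it swings easily about the bar). Not to be disturbed.
- hung3_screw (a point): Outer end of the screw of the red clamp hanging on the rack, 82 mm from the bar's middle and 26 mm below the bar's top (it swings easily about the bar). Not to be disturbed.
- hung4_screw (a point): Outer end of the screw of the grey clamp hanging on the rack, 82 mm from the bar's middle and 26 mm below the bar's top (it swings easily about the bar). Not to be disturbed.
- tube_center (a point): Bright steel exhaust tube, 60 mm outside diameter, 150 mm long, about 330 g, heat tint near one end, free to roll. Point: centre, on its axis, 30 mm above the plate; x along the axis. It starts 50 to 90 mm clear of the fence, up to 4 degrees out of parallel. The palm travels twice as far as the tube; at the strip the tube must climb 4 mm, the palm rising with it; let go half-way up it rolls back.
- tube_end_a (a point): Centre of the plain end of the tube, on its axis, 75 mm from the tube's centre.
- tube_end_b (a point): Centre of the heat-tinted end of the tube, on its axis, 75 mm from the tube's centre.
- magnet: Red triangular welding magnet, 75 mm, 22 mm high, lying loose on the plate beyond the tube; origin at its underside. Leave it.
- hammer: Chipping hammer with a coiled handle, 240 mm long, 22 mm high, lying on the bench near the robot; origin at its underside. Leave it.
- brush: Wire brush with a wooden back, 270 mm long, 32 mm high, on the bench to the left of the plate; origin at its underside. Leave it.
- jar: Jar with a blue lid, 68 mm wide, 85 mm high, beyond the plate; origin at its underside. Leave it.
- offcut: Short tube offcut standing on end, 50 mm wide, 60 mm high, beyond the plate to the right; origin at its underside. Leave it.
There are look-alikes about, which are no part of the job. What is shaped like the clamp but purple is not meant. Of the things that look like the part that bears tube_center, the larger one is meant.

How it is judged:
By the outcome, as a careful person would: the job done as asked, in the order asked, and still so for the second after the job is handed in, with the robot touching nothing.
It also fails if it takes over 64 s, if anything falls off the work surface, if the arm or the gripper's body presses on something with over 40 N, if the wrist force passes 120 N, or if a joint passes its speed limit or range.

## Robot

A 6-joint arm with a two-finger parallel gripper is mounted at the origin on the work surface. World frame = base frame: x ahead of the robot, y to its left, z up, the work surface at z = 0. Lengths are in mm, angles in rad, forces in N, time in s.
With the tool pointing down it reaches from about 350 to 775 mm from the base axis. Payload 7.3 kg.
Tool frame: the origin (TCP) lies at the centre of the arm's flange, where the gripper is bolted on; the fingertips stand 178 mm ahead of it and the grasp point (between the pads) lies 159 mm ahead of it; z points along the fingers, y is the direction in which the jaws open and shut (so a half turn about z gives the same grasp; the last joint's range is limited). The gripper opens to 92 mm and grips with 3 to 60 N. Pads are 19 mm wide; open, the fingers measure 130 mm over their backs; the gripper's body (75 mm by 190 mm) begins 47 mm behind the grasp point.
Start: joints at [1.073, 0.342, 1.524, -0, 1.275, -0.146], TCP at [180.887, 492.857, 404.741] pointing down, gripper open.
Joint ranges: [-2.53, 2.53], [-0.77, 2.02], [0.04, 2.7], [-1, 4.14], [0.28, 2.66], [-3.11, 3.11]. Speed limits (rad/s): [2.57, 2.57, 3.14, 3.14, 3.14, 3.14].

## Interface

Orientations are given as [roll, pitch, yaw] about the fixed x, y, z axes, in that order (R = Rz(yaw) Ry(pitch) Rx(roll)).
In Python, from plant import status, viewer, ticket gives the robot as it stands.
- The arm moves only by the tool play_rows, never from a script. Its argument "commands" is a list of rows, each an object with "offset": the shift along the tool's x, y, z in m, a list of three; "twist": the turn about the tool's z in degrees. A call has 1 to 5 rows; each row shifts and turns the commanded pose from where the row before left it, along the tool's axes as they then stand; what a row does not reach is not made up. A row lasts 1/10 s, in which the tool goes at most 50 mm and 8.59 degrees, less where a joint would pass 70% of its speed; a pose out of reach is approached as far as the arm can. A call with a gripper value outside its range is refused whole. "jaw" is the closure in counts, from 0 (fully open) to 255 (shut), set as the call begins (left out, the last holds). The fingers move at their own pace and stop on an object; the grip force is fixed at half the most. Time passes only in rows, so rows that do not move let the fingers close. It gives the time, the measured TCP pose, the force and the opening at its end, in the units of the state.
- status.get_obs(): the state, without advancing time (a new reading comes with each control period).
- viewer.capture(name): name is "side" or "top"; returns the picture (420x560x3 uint8, red, green, blue); there is no depth.
- viewer.camera_params(name): a dict with "fov_y" (degrees; the focal length in pixels is half the picture's height over the tangent of half this angle, whatever the lens; pixels are square), "cx", "cy" (the principal point, pixels), "rvec" (rotation vector, rad) and "tvec" (3), from world to camera coordinates, as OpenCV has them. Camera axes: x right, y down, z forward; pixel columns grow to the right and rows downward; lengths in mm; the calibration is good to about 2 mm. A picture is of the moment at which its call begins. camera_params takes no time and is no camera call.
- ticket.close_job(): hands the job in, once; it reports no verdict.
The state is a dict: "time": time; "joint_positions": joint angles; "dq": joint speeds; "tau": joint torques, N m; "tool_pos": TCP position; "tcp_rot": TCP orientation; "contact_force": force on the tool from outside, world axes, zero at the start; "moment": the same for the moment, N m; "grip_width": finger opening in mm.
Only numpy, scipy, OpenCV 4.12 (cv2) and the standard library are available. Lean on these libraries where they do the work, as an engineer would, in place of code of your own. Each camera call takes 0.05 s, during which the arm holds its last target.

## Working session

There is one attempt and no reset: what is moved stays moved. The work goes in short steps, Python scripts to look and compute and a tool call to move; the robot and the scene stay as the last step left them, time stands still between calls to the robot, and variables do not carry over. Pictures are saved under pics/ and viewed, and the job is handed in when it is done.

Besides the shell and the picture viewer there is one more tool, called after "Request:" by a JSON object that holds its "fn" and its "kwargs". play_rows: Moves the arm, as the interface text tells. Its arguments: {"type":"object","properties":{"commands":{"type":"array"},"jaw":{"type":"number"}},"required":["commands"]}

```bash
ls; mkdir -p pics
python3 - <<'E'
from plant import status, viewer
import cv2
print(status.get_obs())
for n in ("side","top"):
    im=viewer.capture(n); cv2.imwrite(f"pics/{n}0.png",cv2.cvtColor(im,cv2.COLOR_RGB2BGR))
    print(n,viewer.camera_params(n))
E
```

```text
pics
{'time': 0.0, 'joint_positions': array([ 1.07301048e+00,  3.42689564e-01,  1.52499705e+00, -2.84396448e-05,
        1.27538797e+00, -1.46006787e-01]), 'dq': array([ 1.34974052e-04,  1.02153347e-03,  3.58375876e-04, -6.45070943e-05,
        1.39662762e-03,  9.63962883e-04]), 'tau': array([ 3.42986618e-05, -4.31252110e+01, -2.44215310e+01,  7.17959111e-02,
        5.61997353e-02, -1.65405140e-04]), 'tool_pos': array([180.81958201, 492.7352639 , 404.06894018]), 'tcp_rot': array([-3.14012253e+00, -1.88698037e-04,  2.78982176e+00]), 'contact_force': array([ 0.52923449, -0.31927061, -0.48214396]), 'moment': array([ 0.00839709,  0.01741292, -0.01316471]), 'grip_width': 91.7478047643039}
side {'fov_y': 53.69475295474119, 'cx': 281.4843358359878, 'cy': 213.42047249822923, 'rvec': array([ 2.44428034, -0.16281655,  0.03853144]), 'tvec': array([-480.14725021,  168.16669313, 1516.58412894])}
top {'fov_y': 55.267921880124206, 'cx': 273.6018819248148, 'cy': 208.91102387182815, 'rvec': array([ 2.21647528, -2.15956009,  0.12325419]), 'tvec': array([   4.24267231,  505.1096378 , 1284.79293503])}
```

View pics/side0.png

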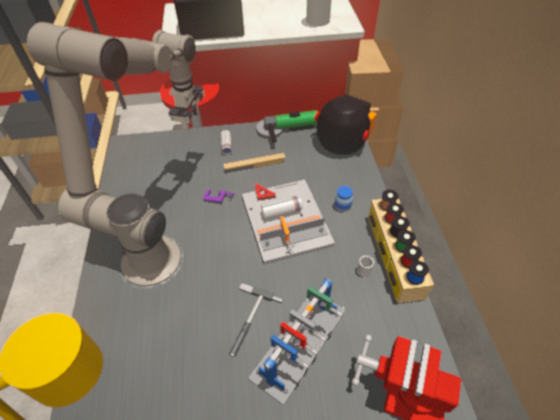

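View pics/top0.png

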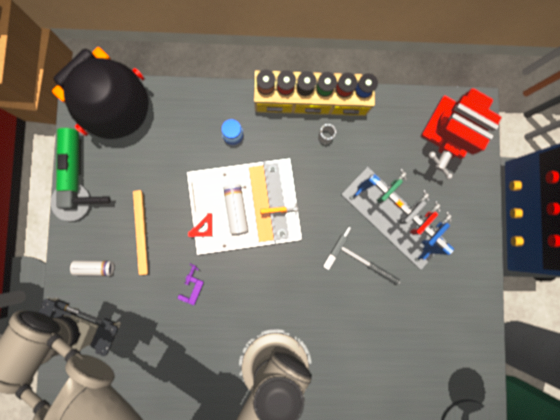

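Run:
```python
import cv2
t=cv2.imread("pics/top0.png"); s=cv2.imread("pics/side0.png")
def c(im,x,y,w,h,k,n): cv2.imwrite(f"pics/{n}.png",cv2.resize(im[y:y+h,x:x+w],None,fx=k,fy=k,interpolation=cv2.INTER_CUBIC))
c(t,180,150,130,110,6,"t_plate");c(t,335,160,130,110,6,"t_rack")
c(s,235,170,110,95,6,"s_plate");c(s,245,270,110,95,6,"s_rack")
```

```text
(no output)
```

View pics/t_plate.png

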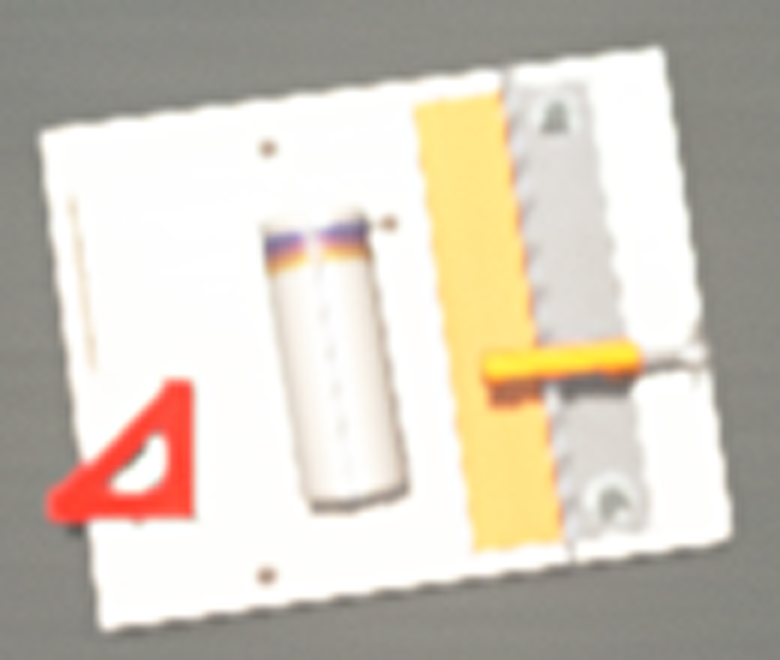

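View pics/t_rack.png

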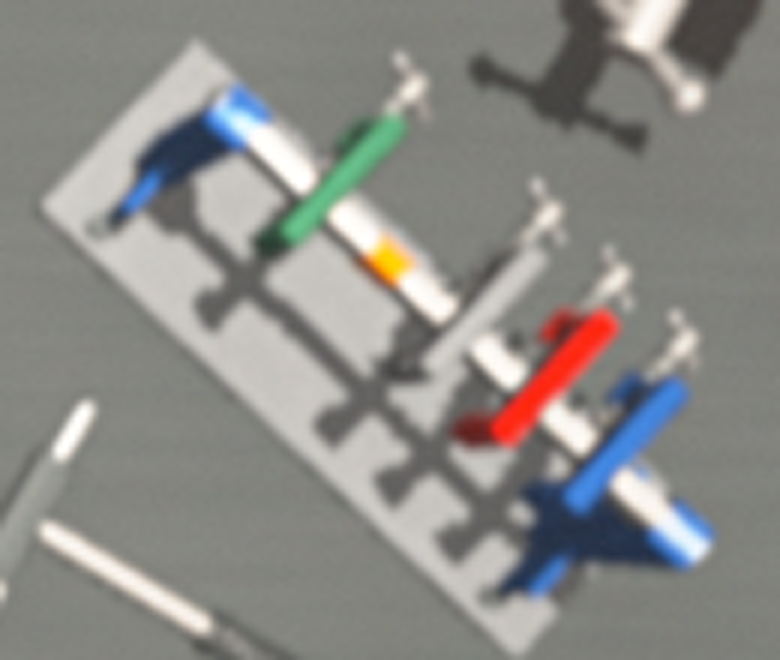

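View pics/s_plate.png

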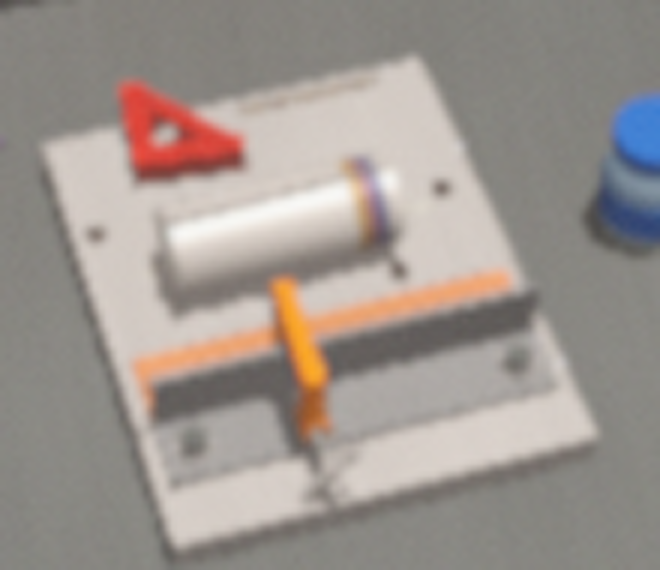

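View pics/s_rack.png

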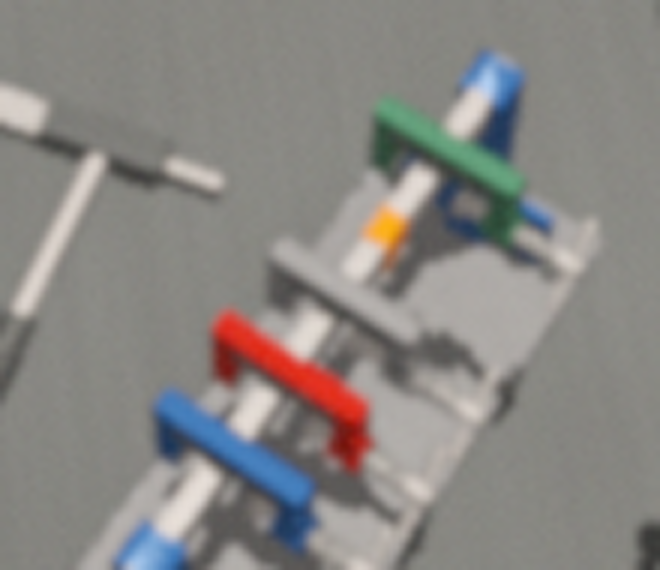

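Top view candidates: orange C-clamp at (274,210), purple look-alike clamp at (192,285), which is not meant. The tube is at (235,208) with tint, the larger one. The smaller look-alike tube is at (92,268). The orange band is at (400,203), between the green and grey clamps. The close crops confirm these choices. Next I'll measure them.

```bash
cat > h.py <<'E'
import numpy as np, cv2
from plant import viewer,status
P={}
for n in ("side","top"):
    p=viewer.camera_params(n); f=210/np.tan(np.radians(p["fov_y"])/2)
    P[n]=(np.array([[f,0,p["cx"]],[0,f,p["cy"]],[0,0,1.]]),cv2.Rodrigues(p["rvec"])[0],np.array(p["tvec"]))
def ray(n,px):
    K,R,t=P[n]; d=R.T@np.linalg.inv(K)@np.array([px[0],px[1],1.]); return -R.T@t,d/np.linalg.norm(d)
def onz(n,px,z):
    o,d=ray(n,px); return o+d*(z-o[2])/d[2]
def tri(pt,ps):
    o1,d1=ray("top",pt);o2,d2=ray("side",ps)
    s=np.linalg.lstsq(np.c_[d1,-d2],o2-o1,rcond=None)[0]
    a=o1+s[0]*d1;b=o2+s[1]*d2; return (a+b)/2,np.linalg.norm(a-b)
def proj(n,X):
    K,R,t=P[n]; q=K@(R@np.asarray(X,float)+t); return q[:2]/q[2]
def grab(n,name):
    im=cv2.cvtColor(viewer.capture(n),cv2.COLOR_RGB2BGR); cv2.imwrite(f"pics/{name}.png",im); return im
def crop(im,x,y,w,h,k,n): cv2.imwrite(f"pics/{n}.png",cv2.resize(im[y:y+h,x:x+w],None,fx=k,fy=k,interpolation=cv2.INTER_CUBIC))
def cp(x0,y0,x,y,k=6): return ((x+.5)/k-.5+x0,(y+.5)/k-.5+y0)
E
python3 - <<'E'
from h import *
np.set_printoptions(precision=1,suppress=True)
T=lambda x,y:cp(180,150,x,y); S=lambda x,y:cp(235,170,x,y)
TR=lambda x,y:cp(335,160,x,y); SR=lambda x,y:cp(245,270,x,y)
for k,a,b in [("c_lo x hi y",T(103,630),S(42,145)),("c_hixhiy",T(40,130),S(418,55)),("c_hixloy",T(660,48),S(598,437)),("lowxlowy",T(733,540),S(175,553)),
 ("strip hi hi",T(414,103),S(502,273)),("striplowhi",T(473,550),S(135,362)),
 ("fence top hi",T(503,75),S(535,293)),("fence top low",T(572,560),S(155,385)),
 ("spine front top",T(482,366),S(285,282)),("spine back top",T(640,357),S(315,378)),
 ("tube tint",T(312,238),S(365,190)),
 ("band",TR(388,258),SR(384,228)),
 ("green front",TR(283,235),SR(385,105)),("green back",TR(395,125),SR(520,185)),("grey f",TR(430,358),SR(280,245)),("grey b",TR(540,252),SR(412,338)),
 ]:
    X,e=tri(a,b); print(k,X,round(e,1))
E
```

```text
c_lo x hi y [352.3 261.1  18. ] 2.9
c_hixhiy [620.3 305.9  21.4] 0.7
c_hixloy [676.6 -31.3  19.6] 0.2
lowxlowy [409.  -77.   15.5] 2.9
strip hi hi [641.5 102.9  22.5] 0.1
striplowhi [399.1  63.8  22.3] 1.1
fence top hi [651.1  54.5  59.5] 0.6
fence top low [402.   11.5  65.7] 15.3
spine front top [494.1  61.1  88.9] 2.9
spine back top [500.9 -19.8  96.4] 4.2
tube tint [559.7 152.9  60.7] 1.2
band [ 521.3 -347.8  161.7] 0.3
green front [ 530.  -290.9  179.1] 2.1
green back [ 585.6 -344.6  182.2] 4.0
grey f [ 469.8 -360.5  183.3] 2.6
grey b [ 523.1 -414.5  182.4] 1.4
```

Run:
```python
from h import *
np.set_printoptions(precision=1,suppress=True)
T=lambda x,y:cp(180,150,x,y); S=lambda x,y:cp(235,170,x,y)
# plate corners, both cams at several z
C=np.array([[-135,150],[135,150],[135,-190],[-135,-190]],float)
ct=[T(103,630),T(40,130),T(660,48),T(733,540)]; cs=[S(42,145),S(418,55),S(598,437),S(175,553)]
for z in (18,20,22,24):
    for n,c in (("top",ct),("side",cs)):
        W=np.array([onz(n,p,z)[:2] for p in c]); m=W.mean(0); 
        A=(W-m).T@(C-C.mean(0)); th=np.arctan2(A[1,0]-A[0,1],A[0,0]+A[1,1]); R=np.array([[np.cos(th),-np.sin(th)],[np.sin(th),np.cos(th)]])
        o=m-R@C.mean(0); r=W-(C@R.T+o)
        print(z,n,"plate origin",o,"yaw",np.degrees(th).round(2),"res",np.abs(r).max().round(1),"fence face",o+R@[0,-100])
t=cv2.imread("pics/top0.png"); s=cv2.imread("pics/side0.png")
def mask(im,box,lo,hi):
    h=cv2.cvtColor(im,cv2.COLOR_BGR2HSV); m=cv2.inRange(h,lo,hi); k=np.zeros_like(m); x,y,w,hh=box; k[y:y+hh,x:x+w]=m[y:y+hh,x:x+w]; return k
for n,im,box,lab in (("top",t,(255,200,40,20),"clamp"),("top",t,(385,190,30,25),"band"),("side",s,(275,210,20,40),"clamp"),("side",s,(300,298,20,20),"band")):
    m=mask(im,box,(5,150,120),(24,255,255))
    cnt=max(cv2.findContours(m,0,2)[0],key=cv2.contourArea)
    r=cv2.minAreaRect(cnt); bp=cv2.boxPoints(r); M=cv2.moments(m,True); c=(M['m10']/M['m00'],M['m01']/M['m00'])
    z=165 if lab=="band" else 93
    print(n,lab,np.array(c),"rect",np.array(r[0]),r[1],"->",onz(n,c,z),[onz(n,p,z)[:2].round(0).tolist() for p in bp])
    hs=cv2.cvtColor(im,cv2.COLOR_BGR2HSV)
    print(hs[int(c[1]),int(c[0])])
```

```text
18 top plate origin [510.9 134.6] yaw 9.49 res 2.1 fence face [527.4  36. ]
18 side plate origin [512. 135.] yaw 9.77 res 3.5 fence face [529.   36.5]
20 top plate origin [510.7 134.5] yaw 9.49 res 1.9 fence face [527.2  35.9]
20 side plate origin [511.8 133.4] yaw 9.77 res 3.2 fence face [528.8  34.9]
22 top plate origin [510.5 134.4] yaw 9.49 res 1.6 fence face [527.   35.8]
22 side plate origin [511.6 131.8] yaw 9.77 res 2.9 fence face [528.6  33.3]
24 top plate origin [510.3 134.3] yaw 9.49 res 1.5 fence face [526.8  35.7]
24 side plate origin [511.4 130.2] yaw 9.77 res 2.6 fence face [528.4  31.6]
top clamp [271.2 211.4] rect [272.4 212. ] (25.019956588745117, 4.995665073394775) -> [490.7  26.2  93. ] [[482.0, 61.0], [497.0, 61.0], [496.0, -16.0], [481.0, -16.0]]
[ 23 195 255]
top band [399.  203.7] rect [399.3 203.8] (5.656853675842285, 4.949747085571289) -> [ 517.5 -345.9  165. ] [[518.0, -336.0], [528.0, -346.0], [517.0, -358.0], [506.0, -347.0]]
[ 24 255 255]
side clamp [284.8 228.4] rect [284.7 228.4] (24.027042388916016, 5.475330829620361) -> [497.6   2.5  93. ] [[483.0, 55.0], [503.0, 59.0], [511.0, -48.0], [492.0, -52.0]]
[ 16 200 232]
side band [309.4 308.1] rect [309.2 308.1] (4.919349670410156, 4.4721360206604) -> [ 523.1 -351.3  165. ] [[513.0, -353.0], [521.0, -341.0], [532.0, -350.0], [524.0, -361.0]]
[ 20 227 251]
```

Run:
```python
from h import *
np.set_printoptions(precision=1,suppress=True)
for n in P: K,R,t=P[n]; print(n,"cam at",-R.T@t)
t=cv2.imread("pics/top0.png"); s=cv2.imread("pics/side0.png")
def up(im,x,y,w,h,k=8): return cv2.resize(im[y:y+h,x:x+w],None,fx=k,fy=k,interpolation=cv2.INTER_CUBIC)
def rect(n,im,box,cond,z,k=8):
    u=up(im,*box,k).astype(int); m=cond(u).astype(np.uint8)
    cnt=max(cv2.findContours(m,0,2)[0],key=cv2.contourArea); r=cv2.minAreaRect(cnt); M=cv2.moments(cnt)
    f=lambda p:onz(n,cp(box[0],box[1],p[0],p[1],k),z)
    q=np.array([f(p) for p in cv2.boxPoints(r)]); c=f((M['m10']/M['m00'],M['m01']/M['m00']))
    cv2.imwrite(f"pics/m_{n}_{box[0]}.png",cv2.drawContours(u.astype(np.uint8),[cnt],-1,(255,0,0),1))
    e=[q[1]-q[0],q[2]-q[1]]; L=max(e,key=np.linalg.norm)
    return c[:2],q.mean(0)[:2],[np.linalg.norm(x).round(1) for x in e],np.degrees(np.arctan2(L[1],L[0])).round(1)
print(t[208:214:1,256:290:4,0]) # blue
print(t[208:214:1,256:290:4,1])
print("clamp top",rect("top",t,(250,195,50,35),lambda u:(u[...,0]<60)&(u[...,2]>150),93))
print("band top",rect("top",t,(385,190,30,28),lambda u:(u[...,2]-u[...,0]>110),165))
print("band side",rect("side",s,(298,296,24,24),lambda u:(u[...,2]-u[...,0]>100),165))
print("clamp side",rect("side",s,(270,210,30,40),lambda u:(u[...,2]-u[...,0]>120),93))
print("green top",rect("top",t,(370,170,40,40),lambda u:(u[...,1]-u[...,2]>35),187))
print("red top",rect("top",t,(405,205,40,35),lambda u:(u[...,2]-u[...,1]>120)&(u[...,2]>200),187))
print("blue top",rect("top",t,(425,215,30,33),lambda u:(u[...,0]-u[...,2]>80)&(u[...,0]>140),187))
```

```text
side cam at [ 387.8 -895.1 1267.8]
top cam at [ 389.8   48.2 1323.5]
[[134 125 105  97 118  94  82  71 232]
 [133 109  82  78  85  65  63  59 205]
 [131  96  79  69  66  67  55  51 169]
 [133  96  73  68  64  74  71  54 144]
 [134  94  67  66  85  94  91  71 187]
 [135  99  71  76 122 108 105  92 247]]
[[227 219 220 222 228 228 234 236 237]
 [226 218 229 234 239 235 232 233 217]
 [225 217 239 236 235 231 207 192 177]
 [225 208 235 222 205 186 154 130 151]
 [225 189 198 168 152 132 115  98 198]
 [225 179 139 124 133 112 110 104 252]]
clamp top (array([495.4,  -8.7]), array([495. ,  -7.9]), [np.float64(16.9), np.float64(8.1)], np.float64(-86.1))
band top (array([ 518.7, -346.7]), array([ 518.8, -346.7]), [np.float64(16.7), np.float64(19.6)], np.float64(-131.9))
band side (array([ 522.4, -350.3]), array([ 522.6, -350.1]), [np.float64(18.6), np.float64(17.2)], np.float64(48.7))
clamp side (array([498.3,  14.1]), array([500.2,  16.9]), [np.float64(21.6), np.float64(87.4)], np.float64(-82.2))
green top (array([ 556.6, -317.5]), array([ 557.3, -315.5]), [np.float64(83.4), np.float64(19.0)], np.float64(-43.0))
red top (array([ 463.1, -419.2]), array([ 463. , -419.3]), [np.float64(81.3), np.float64(14.2)], np.float64(-42.4))
blue top (array([ 431.4, -452.2]), array([ 432.1, -452.5]), [np.float64(81.1), np.float64(15.0)], np.float64(-41.3))
```

Run:
```python
from h import *
np.set_printoptions(precision=1,suppress=True)
t=cv2.imread("pics/top0.png"); s=cv2.imread("pics/side0.png")
crop(t,252,198,48,30,16,"t_cl"); crop(s,272,212,30,36,16,"s_cl")
T=lambda x,y:cp(180,150,x,y)
for p in [(482,349),(485,383),(640,372),(640,342)]: print(onz("top",T(*p),93))
```

```text
[501.   61.3  93. ]
[483.6  59.3  93. ]
[491.4 -20.1  93. ]
[506.8 -19.8  93. ]
```

View pics/t_cl.png

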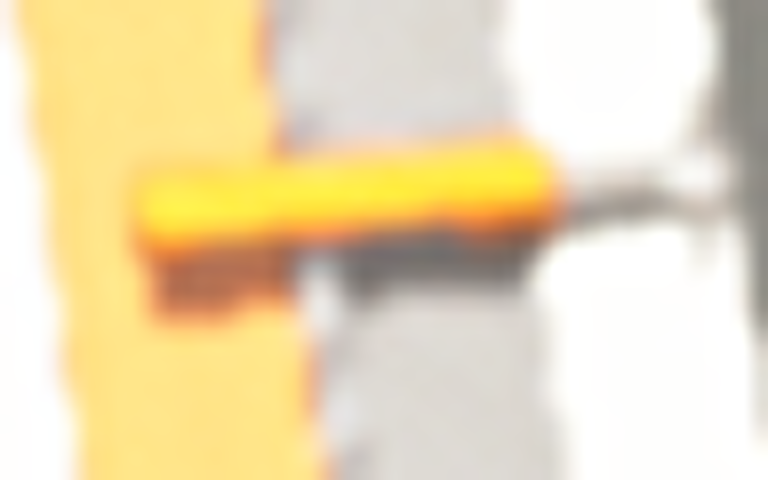

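View pics/s_cl.png

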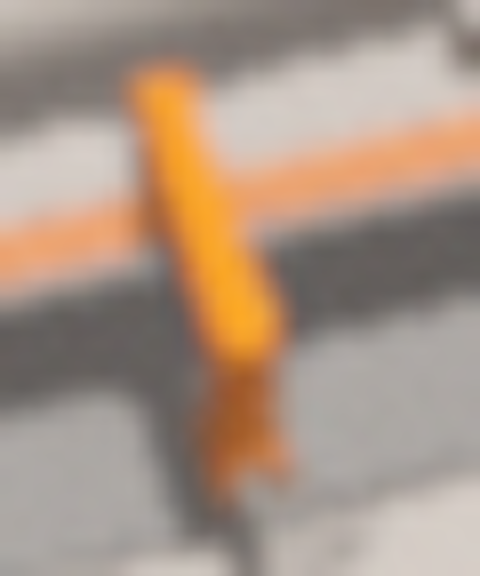

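Run:
```python
from h import *
np.set_printoptions(precision=1,suppress=True)
T=lambda x,y:cp(252,198,x,y,16); S=lambda x,y:cp(272,212,x,y,16)
for a,b in [((140,205),(163,70)),((555,172),(245,335))]:
    print(tri(T(*a),S(*b)),onz("top",T(*a),93),onz("side",S(*b),93), onz("top",T(*a),97),onz("side",S(*b),97))
# tube: top view silhouette edges from t_plate crop, ends
T=lambda x,y:cp(180,150,x,y); S=lambda x,y:cp(235,170,x,y)
for z in (52,): 
  for p in [(312,215),(360,505)]: print("tube ends top",onz("top",T(*p),z))
for p in [(262,225),(365,215),(305,505),(410,490)]: print(onz("top",T(*p),52))
```

```text
(array([493.5,  59.9,  94.6]), np.float64(1.2051666398257477)) [493.   59.9  93. ] [494.2  61.2  93. ] [492.7  59.9  97. ] [493.9  58.   97. ]
(array([501.7, -19.6,  97. ]), np.float64(0.9393339900057761)) [501.6 -19.8  93. ] [502.5 -16.5  93. ] [501.2 -19.6  97. ] [502.1 -19.5  97. ]
tube ends top [573.8 154.   52. ]
tube ends top [420.5 123.6  52. ]
[567.7 180.3  52. ]
[574.6 125.9  52. ]
[419.8 152.5  52. ]
[429.1  97.5  52. ]
```

```bash
cat >> h.py <<'E'
from scipy.spatial.transform import Rotation as Rot
def go(x,y,z,jawdir=None,nstep=45):
    """print offset (m, tool axes) from measured pose to the target TCP"""
    o=status.get_obs(); R=Rot.from_euler("xyz",o["tcp_rot"]).as_matrix()
    d=R.T@(np.array([x,y,z])-o["tool_pos"]); n=int(np.ceil(np.linalg.norm(d)/nstep))
    jy=np.degrees(np.arctan2(R[1,1],R[0,1]))
    print("t %.2f"%o["time"],"pos",o["tool_pos"].round(1),"jawdir %.1f"%jy,"F",o["contact_force"].round(1),"w %.1f"%o["grip_width"])
    print("total",(d/1000).round(4),"n",n,"per row",(d/n/1000).round(4))
    if jawdir is not None: print("twist", round(-((jawdir-jy+180)%360-180),1))
E
python3 -c "
from h import *
go(497,27,330,5.9)"
```

```text
t 0.10 pos [180.8 492.8 404.1] jawdir 69.8 F [-0.4  0.8 -0.1] w 92.2
total [-0.4573 -0.3282  0.0745] n 13 per row [-0.0352 -0.0252  0.0057]
twist 63.9
```

Request:
{"fn": "play_rows", "kwargs": {"commands": [{"offset":[-0.035,-0.025,0.004],"twist":0},{"offset":[-0.035,-0.025,0.004],"twist":0},{"offset":[-0.035,-0.025,0.004],"twist":0},{"offset":[-0.035,-0.025,0.004],"twist":0},{"offset":[-0.035,-0.025,0.004],"twist":0}], "jaw": 140}}

```text
time: 0.6
tool_pos: [302.6, 313.7, 384.4]
tcp_rot: [-3.141, -0.0, 2.79]
contact_force: [1.0, -0.5, 0.6]
grip_width: 56.4
```

Request:
{"fn": "play_rows", "kwargs": {"commands": [{"offset":[-0.035,-0.025,0.004],"twist":0},{"offset":[-0.035,-0.025,0.004],"twist":0},{"offset":[-0.035,-0.025,0.004],"twist":0},{"offset":[-0.035,-0.025,0.004],"twist":0},{"offset":[-0.035,-0.025,0.004],"twist":0}]}}

```text
time: 1.1
tool_pos: [423.9, 135.9, 364.4]
tcp_rot: [3.142, -0.0, 2.79]
contact_force: [0.1, 0.7, 0.9]
grip_width: 41.4
```

Request:
{"fn": "play_rows", "kwargs": {"commands": [{"offset":[0,0,0],"twist":8},{"offset":[0,0,0],"twist":8},{"offset":[0,0,0],"twist":8},{"offset":[0,0,0],"twist":8},{"offset":[0,0,0],"twist":8}]}}

```text
time: 1.6
tool_pos: [423.2, 137.5, 364.4]
tcp_rot: [-3.141, -0.0, 2.086]
contact_force: [0.0, 0.1, -0.3]
grip_width: 41.4
```

Request:
{"fn": "play_rows", "kwargs": {"commands": [{"offset":[0,0,0],"twist":8},{"offset":[0,0,0],"twist":8},{"offset":[0,0,0],"twist":8}]}}

```text
time: 1.9
tool_pos: [423.2, 137.6, 364.4]
tcp_rot: [-3.141, -0.0, 1.667]
contact_force: [-0.1, 0.6, 0.3]
grip_width: 41.3
```

```bash
python3 -c "
from h import *
go(497,27,330,5.9)"
```

```text
t 1.90 pos [423.2 137.6 364.4] jawdir 5.5 F [-0.1  0.6  0.3] w 41.3
total [-0.1171  0.0629  0.0344] n 4 per row [-0.0293  0.0157  0.0086]
twist -0.4
```

Request:
{"fn": "play_rows", "kwargs": {"commands": [{"offset":[-0.0293,0.0157,0.016],"twist":0},{"offset":[-0.0293,0.0157,0.016],"twist":0},{"offset":[-0.0293,0.0157,0.016],"twist":0},{"offset":[-0.0293,0.0157,0.016],"twist":-0.4},{"offset":[0,0,0],"twist":0}]}}

```text
time: 2.4
tool_pos: [498.9, 24.7, 298.5]
tcp_rot: [-3.139, 0.0, 1.677]
contact_force: [0.3, -0.2, -0.3]
grip_width: 41.1
```

```bash
python3 -c "
from h import *
go(497,27,300,5.9)
a=grab('side','s1');b=grab('top','t1')
crop(a,240,130,110,130,6,'s1c');crop(b,220,150,120,100,6,'t1c')"
```

```text
t 2.40 pos [498.9  24.7 298.5] jawdir 6.1 F [ 0.3 -0.2 -0.3] w 41.1
total [ 0.0025 -0.0016 -0.0015] n 1 per row [ 0.0025 -0.0016 -0.0015]
twist 0.2
```

View pics/s1c.png

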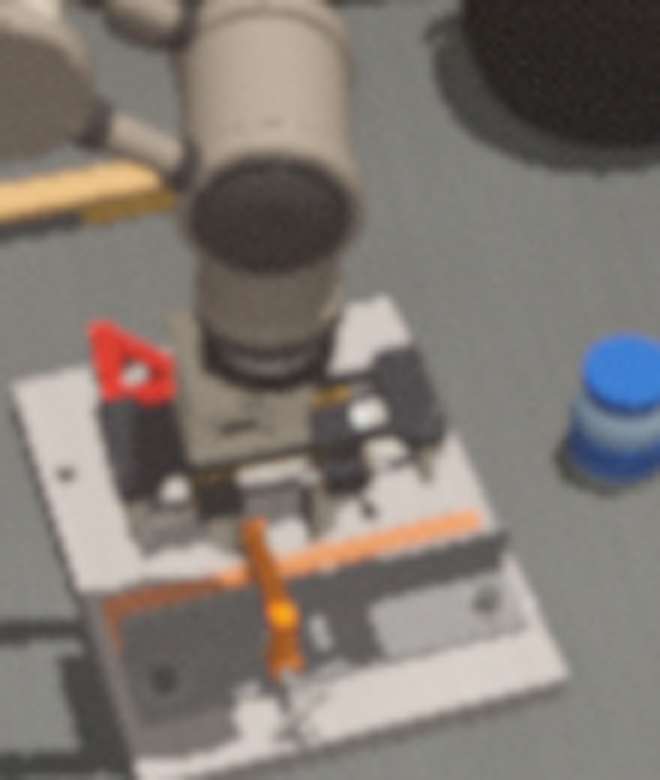

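View pics/t1c.png

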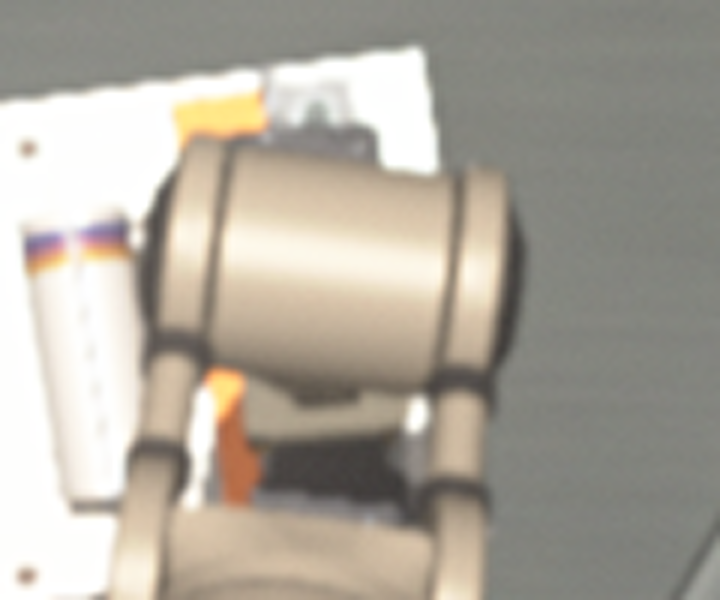

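Request:
{"fn": "play_rows", "kwargs": {"commands": [{"offset":[0.0025,-0.0016,0.005],"twist":0.2},{"offset":[0,0,0.01],"twist":0},{"offset":[0,0,0.01],"twist":0},{"offset":[0,0,0.01],"twist":0},{"offset":[0,0,0.005],"twist":0}]}}

```text
time: 3.0
tool_pos: [495.4, 30.0, 259.4]
tcp_rot: [-3.14, -0.0, 1.677]
contact_force: [-0.1, 0.5, -0.3]
grip_width: 41.3
```

```bash
python3 -c "
from h import *
go(497,27,258,5.9)
a=grab('side','s2')
crop(a,240,130,110,130,6,'s2c')
for j in (-39,-20.5,20.5,39):
  X=np.array([497+j*np.cos(.103),27+j*np.sin(.103),80]); p=proj('side',X); print(j,(p-[240,130])*6)
"
```

```text
t 3.00 pos [495.4  30.  259.4] jawdir 6.1 F [-0.1  0.5 -0.3] w 41.3
total [-0.0032  0.0012  0.0014] n 1 per row [-0.0032  0.0012  0.0014]
twist 0.2
-39 [199.47513277 584.075439  ]
-20.5 [229.35705078 578.2681731 ]
20.5 [295.22945737 565.46649885]
39 [324.79447697 559.72081913]
```

View pics/s2c.png

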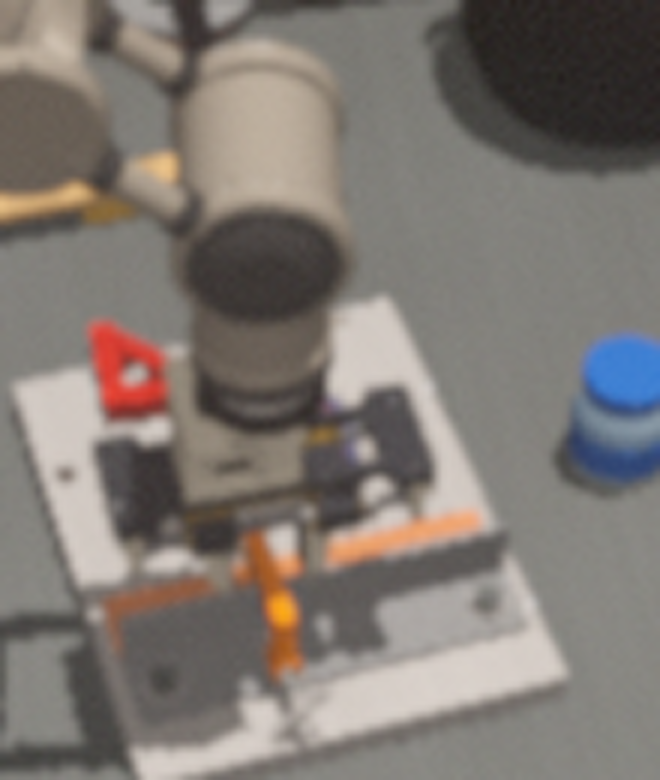

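Request:
{"fn": "play_rows", "kwargs": {"commands": [{"offset":[-0.003,0.0012,0.0015],"twist":0.2},{"offset":[0,0,0],"twist":0},{"offset":[0,0,0],"twist":0}]}}

```text
time: 3.35
tool_pos: [497.5, 26.7, 259.5]
tcp_rot: [3.141, 0.0, 1.672]
contact_force: [-0.0, 0.2, -0.2]
grip_width: 41.3
```

```bash
python3 -c "
from h import *
go(497,27,258,5.9)"
```

```text
t 3.35 pos [497.5  26.7 259.5] jawdir 5.8 F [-0.   0.2 -0.2] w 41.3
total [ 0.0004 -0.0005  0.0015] n 1 per row [ 0.0004 -0.0005  0.0015]
twist -0.1
```

Request:
{"fn": "play_rows", "kwargs": {"commands": [{"offset":[0,0,0.003],"twist":0},{"offset":[0,0,0],"twist":0}]}}

```text
time: 3.55
tool_pos: [497.3, 26.8, 256.1]
tcp_rot: [-3.141, -0.0, 1.673]
contact_force: [-0.4, 0.1, -0.5]
grip_width: 41.7
```

Request:
{"fn": "play_rows", "kwargs": {"commands": [{"offset":[0,0,0],"twist":0},{"offset":[0,0,0],"twist":0},{"offset":[0,0,0],"twist":0},{"offset":[0,0,0],"twist":0},{"offset":[0,0,0],"twist":0}], "jaw": 255}}

```text
time: 4.05
tool_pos: [497.0, 26.9, 256.2]
tcp_rot: [-3.14, -0.0, 1.673]
contact_force: [-2.9, 0.3, 1.7]
grip_width: 14.0
```

Request:
{"fn": "play_rows", "kwargs": {"commands": [{"offset":[0,0,-0.01],"twist":0},{"offset":[0,0,-0.015],"twist":0},{"offset":[0,0,-0.02],"twist":0},{"offset":[0,0,-0.02],"twist":0},{"offset":[0,0,0],"twist":0}]}}

```text
time: 4.55
tool_pos: [498.1, 26.8, 323.9]
tcp_rot: [3.136, 0.001, 1.673]
contact_force: [0.8, -1.4, -3.1]
grip_width: 13.8
```

```bash
python3 -c "
from h import *
go(497,27,440)
a=grab('side','s3')
crop(a,240,110,110,130,6,'s3c')
"
```

```text
t 4.55 pos [498.1  26.8 323.9] jawdir 5.8 F [ 0.8 -1.4 -3.1] w 13.8
total [ 0.0002 -0.0004 -0.1161] n 3 per row [ 0.0001 -0.0001 -0.0387]
```

View pics/s3c.png

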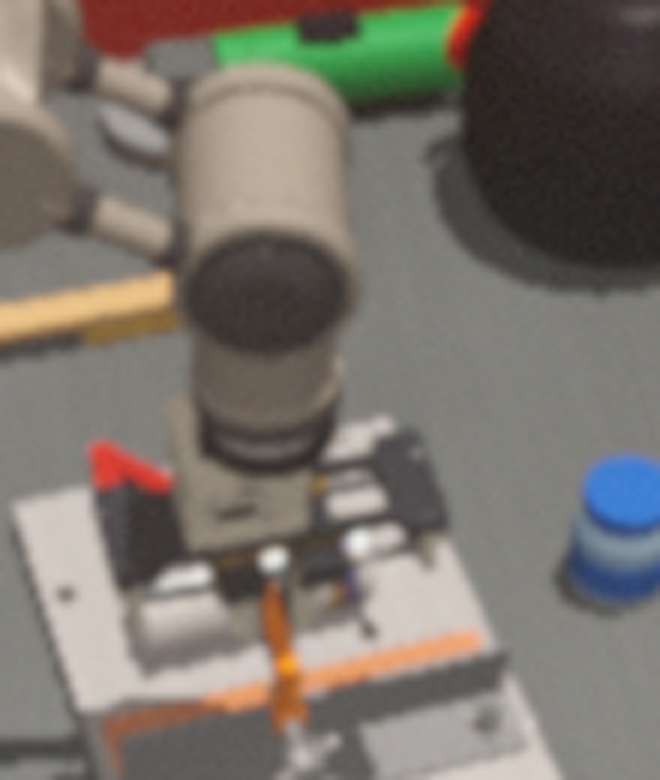

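Request:
{"fn": "play_rows", "kwargs": {"commands": [{"offset":[0,0,-0.039],"twist":8},{"offset":[0,0,-0.039],"twist":8},{"offset":[0,0,-0.038],"twist":8},{"offset":[0,0,0],"twist":8},{"offset":[0,0,0],"twist":8}]}}

```text
time: 5.1
tool_pos: [497.3, 26.8, 437.1]
tcp_rot: [3.141, -0.0, 0.969]
contact_force: [-0.5, 0.5, -4.9]
grip_width: 13.7
```

```bash
python3 -c "
from h import *
go(522.5,-350,440,-132.3,43)"
```

```text
t 5.10 pos [497.3  26.8 437.1] jawdir -34.5 F [-0.5  0.5 -4.9] w 13.7
total [-0.2964  0.2341 -0.0029] n 9 per row [-0.0329  0.026  -0.0003]
twist 97.8
```

Request:
{"fn": "play_rows", "kwargs": {"commands": [{"offset":[-0.033,0.026,0],"twist":0},{"offset":[-0.033,0.026,0],"twist":0},{"offset":[-0.033,0.026,0],"twist":0},{"offset":[-0.033,0.026,0],"twist":0},{"offset":[-0.033,0.026,0],"twist":0}]}}

```text
time: 5.6
tool_pos: [512.1, -184.4, 435.6]
tcp_rot: [-3.139, 0.0, 0.975]
contact_force: [0.3, 1.0, -3.8]
grip_width: 13.8
```

Request:
{"fn": "play_rows", "kwargs": {"commands": [{"offset":[-0.033,0.026,0],"twist":0},{"offset":[-0.033,0.026,0],"twist":0},{"offset":[-0.033,0.026,0],"twist":0},{"offset":[-0.033,0.026,0],"twist":0},{"offset":[0,0,0],"twist":8}]}}

```text
time: 6.1
tool_pos: [523.6, -355.6, 433.9]
tcp_rot: [-3.139, 0.002, 0.829]
contact_force: [0.5, 0.4, -3.7]
grip_width: 14.1
```

Request:
{"fn": "play_rows", "kwargs": {"commands": [{"offset":[0,0,0],"twist":8},{"offset":[0,0,0],"twist":8},{"offset":[0,0,0],"twist":8},{"offset":[0,0,0],"twist":8},{"offset":[0,0,0],"twist":8}]}}

```text
time: 6.6
tool_pos: [524.3, -350.5, 435.0]
tcp_rot: [-3.139, 0.002, 0.131]
contact_force: [0.3, -0.0, -4.1]
grip_width: 14.0
```

Request:
{"fn": "play_rows", "kwargs": {"commands": [{"offset":[0,0,0],"twist":8},{"offset":[0,0,0],"twist":8},{"offset":[0,0,0],"twist":8},{"offset":[0,0,0],"twist":8},{"offset":[0,0,0],"twist":8}]}}

```text
time: 7.1
tool_pos: [524.3, -350.4, 435.0]
tcp_rot: [-3.141, 0.003, -0.567]
contact_force: [-0.5, -0.5, -4.2]
grip_width: 13.9
```

Request:
{"fn": "play_rows", "kwargs": {"commands": [{"offset":[0,0,0],"twist":8},{"offset":[0,0,0],"twist":1.8},{"offset":[0,0,0],"twist":0}]}}

```text
time: 7.4
tool_pos: [524.3, -350.4, 435.2]
tcp_rot: [-3.142, 0.003, -0.732]
contact_force: [0.1, 0.5, -4.7]
grip_width: 13.8
```

```bash
python3 -c "
from h import *
go(522.5,-350,440,-132.3,43)
a=grab('side','s4');b=grab('top','t4')
crop(a,235,230,120,110,6,'s4c');crop(b,335,160,120,100,6,'t4c')"
```

```text
t 7.40 pos [ 524.3 -350.4  435.2] jawdir -132.0 F [ 0.1  0.5 -4.7] w 13.8
total [-0.0016  0.0009 -0.0048] n 1 per row [-0.0016  0.0009 -0.0048]
twist 0.3
```

View pics/s4c.png

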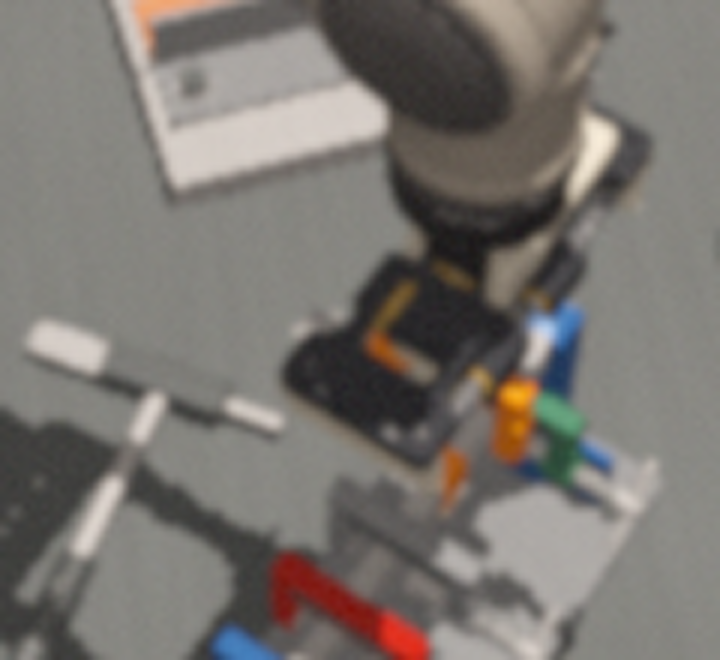

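View pics/t4c.png

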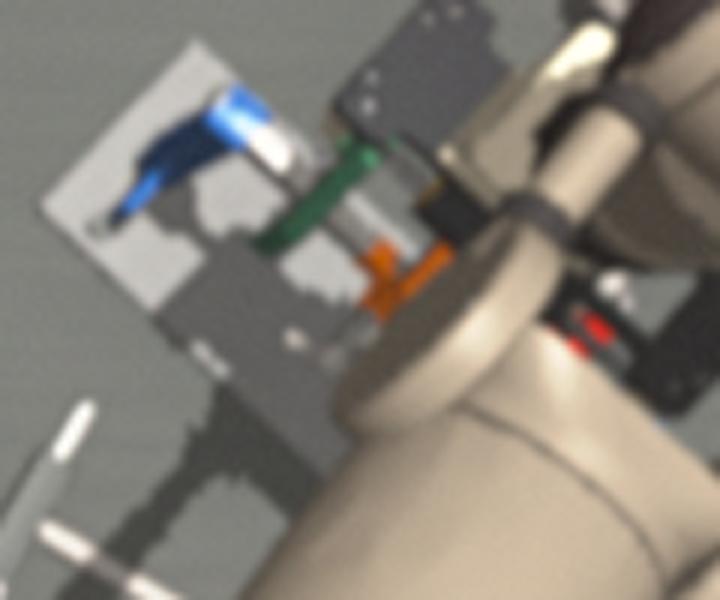

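```bash
python3 -c "
from h import *
for X in [(549.6,-373,274),(488.6,-318,274),(549.6,-373,252),(549.6,-373,216),(521.5,-349,165)]:
  print(X,((proj('top',X)-[335,160])*6).round(),((proj('side',X)-[235,230])*6).round())"
```

```text
(549.6, -373, 274) [527. 167.] [523. 392.]
(488.6, -318, 274) [405. 301.] [368. 301.]
(549.6, -373, 252) [508. 174.] [520. 416.]
(549.6, -373, 216) [478. 185.] [515. 453.]
(521.5, -349, 165) [390. 254.] [442. 465.]
```

Request:
{"fn": "play_rows", "kwargs": {"commands": [{"offset":[0,0,0.015],"twist":0},{"offset":[0,0,0.015],"twist":0},{"offset":[0,0,0.015],"twist":0},{"offset":[0,0,0.015],"twist":0.3},{"offset":[0,0,0],"twist":0}]}}

```text
time: 8.0
tool_pos: [523.9, -350.1, 374.3]
tcp_rot: [3.142, 0.006, -0.737]
contact_force: [-0.2, 0.4, -3.5]
grip_width: 13.7
```

```bash
python3 -c "
from h import *
go(522.5,-350,375,-132.3,43)
a=grab('side','s5');b=grab('top','t5')
crop(a,235,230,120,110,6,'s5c');crop(b,335,160,120,100,6,'t5c')"
```

```text
t 8.00 pos [ 523.9 -350.1  374.3] jawdir -132.2 F [-0.2  0.4 -3.5] w 13.7
total [-0.0011  0.0009 -0.0007] n 1 per row [-0.0011  0.0009 -0.0007]
twist 0.1
```

View pics/s5c.png

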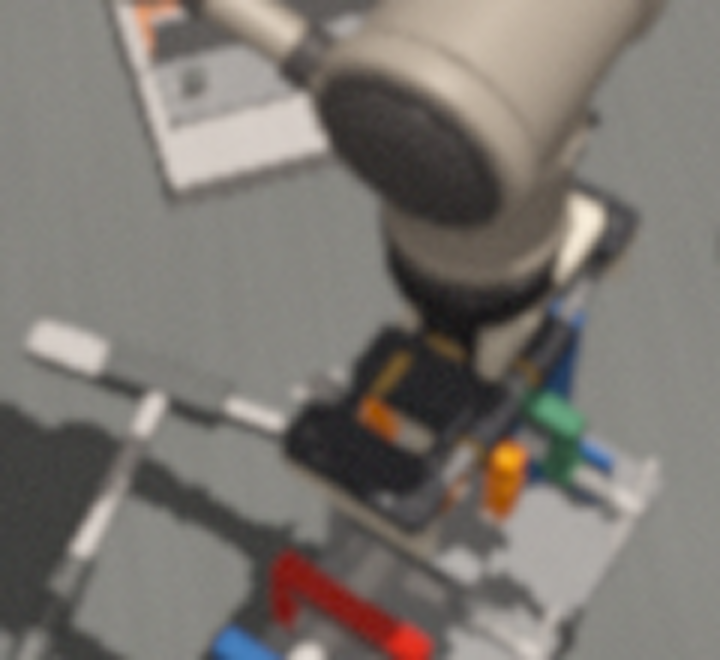

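View pics/t5c.png

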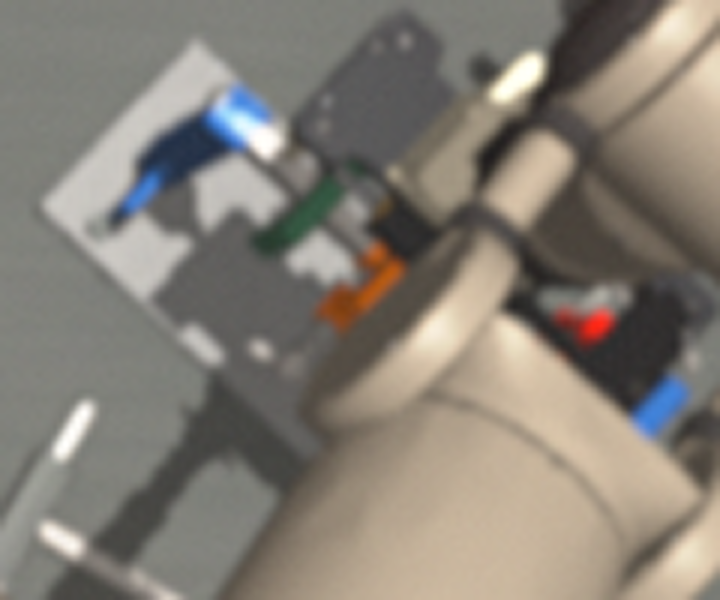

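Request:
{"fn": "play_rows", "kwargs": {"commands": [{"offset":[-0.0005,0.0005,0.007],"twist":0},{"offset":[0,0,0.007],"twist":0},{"offset":[0,0,0],"twist":0}]}}

```text
time: 8.4
tool_pos: [523.3, -350.2, 362.1]
tcp_rot: [-3.142, 0.002, -0.737]
contact_force: [-0.0, 0.8, -3.8]
grip_width: 13.7
```

Request:
{"fn": "play_rows", "kwargs": {"commands": [{"offset":[0,0,0.002],"twist":0},{"offset":[0,0,0.002],"twist":0},{"offset":[0,0,0.001],"twist":0},{"offset":[0,0,0],"twist":0}]}}

```text
time: 8.8
tool_pos: [523.5, -350.4, 358.1]
tcp_rot: [-3.142, 0.0, -0.738]
contact_force: [-0.7, -0.1, -3.0]
grip_width: 13.6
```

Request:
{"fn": "play_rows", "kwargs": {"commands": [{"offset":[0,0,0.0015],"twist":0},{"offset":[0,0,0.0015],"twist":0},{"offset":[0,0,0],"twist":0}]}}

```text
time: 9.1
tool_pos: [523.5, -350.3, 354.9]
tcp_rot: [-3.142, 0.001, -0.738]
contact_force: [0.8, 0.2, -3.7]
grip_width: 13.6
```

Request:
{"fn": "play_rows", "kwargs": {"commands": [{"offset":[0,0,0.0015],"twist":0},{"offset":[0,0,0.001],"twist":0},{"offset":[0,0,0],"twist":0}]}}

```text
time: 9.4
tool_pos: [523.5, -350.3, 352.5]
tcp_rot: [-3.141, 0.0, -0.738]
contact_force: [0.6, 0.2, -3.8]
grip_width: 13.9
```

```bash
python3 -c "
from h import *
go(522.5,-350,375,-132.3,43)
a=grab('side','s6');b=grab('top','t6')
crop(a,235,230,120,110,6,'s6c');crop(b,335,160,120,100,6,'t6c')"
```

```text
t 9.40 pos [ 523.5 -350.3  352.5] jawdir -132.3 F [ 0.6  0.2 -3.8] w 13.9
total [-0.001   0.0004 -0.0225] n 1 per row [-0.001   0.0004 -0.0225]
twist 0.0
```

View pics/s6c.png

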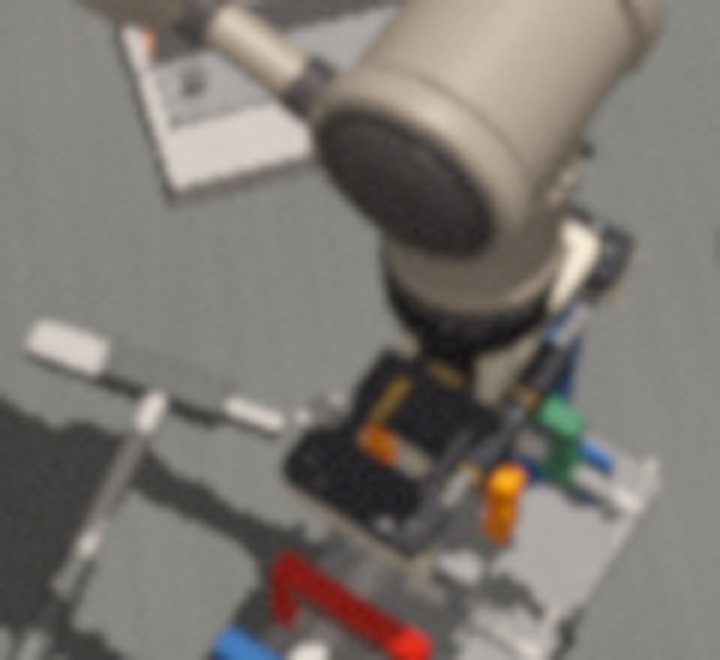

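Request:
{"fn": "play_rows", "kwargs": {"commands": [{"offset":[0,0,0.001],"twist":0},{"offset":[0,0,0.001],"twist":0},{"offset":[0,0,0],"twist":0}]}}

```text
time: 9.8
tool_pos: [523.5, -350.3, 350.5]
tcp_rot: [-3.141, 0.0, -0.738]
contact_force: [0.1, 0.1, -3.3]
grip_width: 13.9
```

Request:
{"fn": "play_rows", "kwargs": {"commands": [{"offset":[0,0,0.001],"twist":0},{"offset":[0,0,0.001],"twist":0},{"offset":[0,0,0],"twist":0}]}}

```text
time: 10.1
tool_pos: [523.5, -350.3, 348.5]
tcp_rot: [-3.142, 0.0, -0.738]
contact_force: [0.2, 0.2, -4.3]
grip_width: 13.5
```

Request:
{"fn": "play_rows", "kwargs": {"commands": [{"offset":[0,0,0.001],"twist":0},{"offset":[0,0,0],"twist":0}]}}

```text
time: 10.3
tool_pos: [523.5, -350.4, 347.5]
tcp_rot: [-3.142, 0.0, -0.738]
contact_force: [-0.4, 0.3, -3.6]
grip_width: 13.5
```

Request:
{"fn": "play_rows", "kwargs": {"commands": [{"offset":[0,0,0.001],"twist":0},{"offset":[0,0,0],"twist":0}]}}

```text
time: 10.5
tool_pos: [523.5, -350.3, 347.3]
tcp_rot: [-3.141, -0.001, -0.738]
contact_force: [-1.5, 1.7, 1.1]
grip_width: 13.9
```

Request:
{"fn": "play_rows", "kwargs": {"commands": [{"offset":[0,0,0],"twist":0},{"offset":[0,0,0],"twist":0},{"offset":[0,0,0],"twist":0},{"offset":[0,0,0],"twist":0}], "jaw": 198}}

```text
time: 10.9
tool_pos: [523.6, -350.4, 346.8]
tcp_rot: [-3.142, -0.0, -0.738]
contact_force: [0.3, 0.3, -0.4]
grip_width: 20.5
```

Request:
{"fn": "play_rows", "kwargs": {"commands": [{"offset":[0,0,-0.004],"twist":0},{"offset":[0,0,-0.01],"twist":0},{"offset":[0,0,-0.02],"twist":0},{"offset":[0,0,-0.03],"twist":0},{"offset":[0,0,-0.03],"twist":0}]}}

```text
time: 11.4
tool_pos: [523.4, -350.3, 442.4]
tcp_rot: [-3.141, -0.0, -0.738]
contact_force: [0.5, -1.3, 0.9]
grip_width: 20.1
```

```bash
python3 -c "
from h import *
go(522.5,-350,375,-132.3,43)
a=grab('side','s7')
crop(a,235,230,120,110,6,'s7c')"
```

```text
t 11.40 pos [ 523.4 -350.3  442.4] jawdir -132.3 F [ 0.5 -1.3  0.9] w 20.1
total [-0.0009  0.0004  0.0674] n 2 per row [-0.0005  0.0002  0.0337]
twist 0.0
```

View pics/s7c.png

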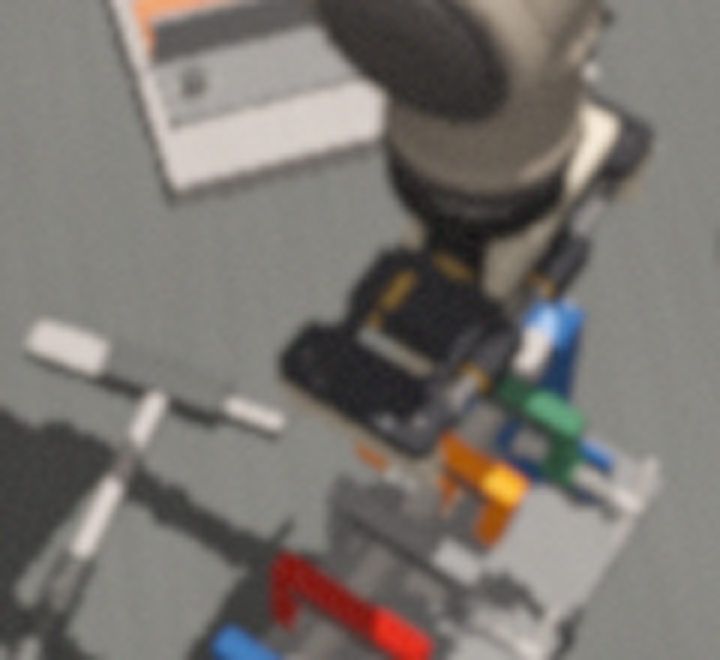

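```bash
python3 -c "
from h import *
b=grab('top','t8'); crop(b,185,150,130,110,6,'t8c')
crop(b,335,160,120,100,6,'t8r')"
```

```text
(no output)
```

View pics/t8c.png

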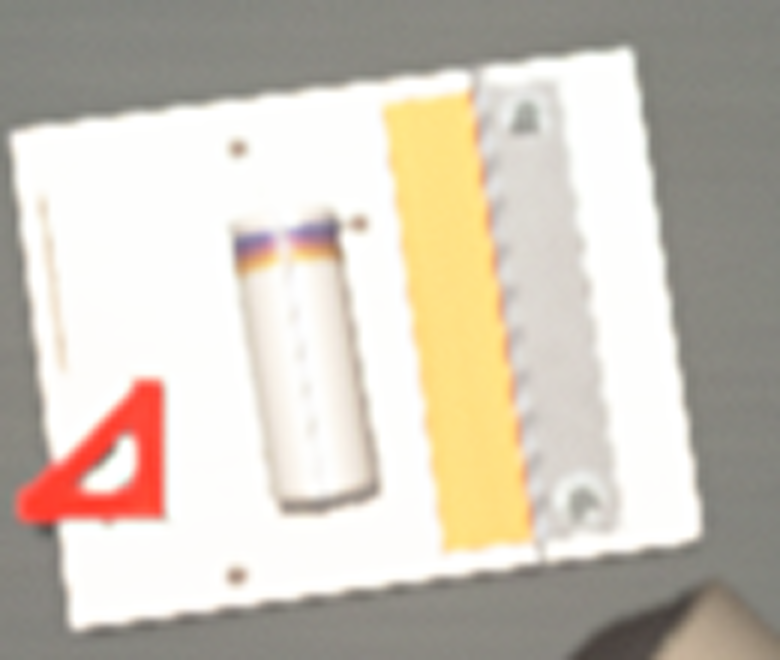

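```bash
python3 -c "
from h import *
np.set_printoptions(precision=1,suppress=True)
T=lambda x,y:cp(185,150,x,y)
def L(n,a,b,z):
  A=onz('top',T(*a),z)[:2];B=onz('top',T(*b),z)[:2];print(n,A,B,'yaw %.1f len %.1f'%(np.degrees(np.arctan2(*(A-B)[::-1])),np.hypot(*(A-B))));return A,B
l=L('tube L',(237,270),(273,500),53.9);r=L('tube R',(344,262),(380,490),53.9)
hl=L('highlight',(287,258),(318,495),83.9)
s=L('strip edge',(385,105),(441,550),27.9);f=L('fence foot',(470,92),(532,545),30)
tt=L('mid',(290,215),(326,503),54)
th=np.radians(9.6);n=np.array([-np.sin(th),np.cos(th)])
for k in (s,f,l,r,tt): print([((p-[527.2,35.5])@n).round(1) for p in k])
"
```

```text
tube L [543.4 176.6] [422.3 153.4] yaw 10.8 len 123.3
tube R [549.3 120.2] [429.   97.5] yaw 10.7 len 122.4
highlight [546.8 148. ] [424.7 128. ] yaw 9.3 len 123.7
strip edge [639.3 102.1] [398.5  64.8] yaw 8.8 len 243.6
fence foot [647.4  56.1] [402.4  16.2] yaw 9.2 len 248.2
mid [573.6 149.6] [421.5 125.6] yaw 9.0 len 154.0
[np.float64(47.0), np.float64(50.4)]
[np.float64(0.2), np.float64(1.7)]
[np.float64(136.5), np.float64(133.8)]
[np.float64(79.8), np.float64(77.5)]
[np.float64(104.8), np.float64(106.5)]
```

```bash
python3 -c "
from h import *
go(495.4,150.8,400,-79.3,45)"
```

```text
t 11.50 pos [ 523.7 -350.5  446.7] jawdir -132.3 F [ 0.5 -1.1  1. ] w 20.4
total [-0.3585 -0.352   0.0432] n 12 per row [-0.0299 -0.0293  0.0036]
twist -53.0
```

View pics/t8r.png

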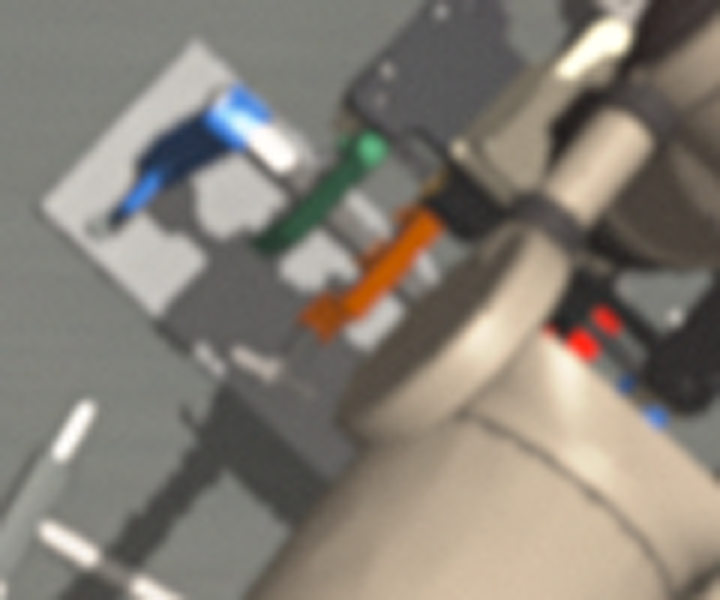

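Clamp sits across the bar over the band, parallel to green, and grey and green are undisturbed. Next I move over to the tube.

Request:
{"fn": "play_rows", "kwargs": {"commands": [{"offset":[-0.03,-0.0293,0.0036],"twist":0},{"offset":[-0.03,-0.0293,0.0036],"twist":0},{"offset":[-0.03,-0.0293,0.0036],"twist":0},{"offset":[-0.03,-0.0293,0.0036],"twist":0},{"offset":[-0.03,-0.0293,0.0036],"twist":0}], "jaw": 255}}

```text
time: 12.0
tool_pos: [510.5, -139.5, 422.7]
tcp_rot: [-3.141, -0.0, -0.738]
contact_force: [-0.3, -0.2, -0.2]
grip_width: 0.3
```

Request:
{"fn": "play_rows", "kwargs": {"commands": [{"offset":[-0.03,-0.0293,0.0036],"twist":0},{"offset":[-0.03,-0.0293,0.0036],"twist":0},{"offset":[-0.03,-0.0293,0.0036],"twist":0},{"offset":[-0.03,-0.0293,0.0036],"twist":0},{"offset":[-0.03,-0.0293,0.0036],"twist":0}]}}

```text
time: 12.5
tool_pos: [498.0, 69.9, 404.8]
tcp_rot: [-3.141, -0.0, -0.738]
contact_force: [-0.1, -0.4, 0.3]
grip_width: 0.3
```

Request:
{"fn": "play_rows", "kwargs": {"commands": [{"offset":[-0.03,-0.0293,0.0036],"twist":0},{"offset":[-0.03,-0.0293,0.0036],"twist":0},{"offset":[0,0,0.02],"twist":-8},{"offset":[0,0,0.02],"twist":-8},{"offset":[0,0,0.02],"twist":-8}]}}

```text
time: 13.0
tool_pos: [493.2, 152.6, 337.0]
tcp_rot: [-3.141, -0.0, -0.312]
contact_force: [0.4, -0.1, -0.3]
grip_width: 0.5
```

Request:
{"fn": "play_rows", "kwargs": {"commands": [{"offset":[0,0,0.02],"twist":-8},{"offset":[0,0,0.01],"twist":-8},{"offset":[0,0,0.01],"twist":-8},{"offset":[0,0,0],"twist":-5},{"offset":[0,0,0],"twist":0}]}}

```text
time: 13.5
tool_pos: [493.4, 152.0, 297.3]
tcp_rot: [-3.142, 0.001, 0.188]
contact_force: [-0.6, 0.5, -0.3]
grip_width: 0.2
```

```bash
python3 -c "
from h import *
go(495.4,150.8,268,-79.3,45)
a=grab('side','s9')
crop(a,245,130,100,100,6,'s9c')"
```

```text
t 13.50 pos [493.4 152.  297.3] jawdir -79.2 F [-0.6  0.5 -0.3] w 0.2
total [0.0017 0.0015 0.0293] n 1 per row [0.0017 0.0015 0.0293]
twist 0.1
```

View pics/s9c.png

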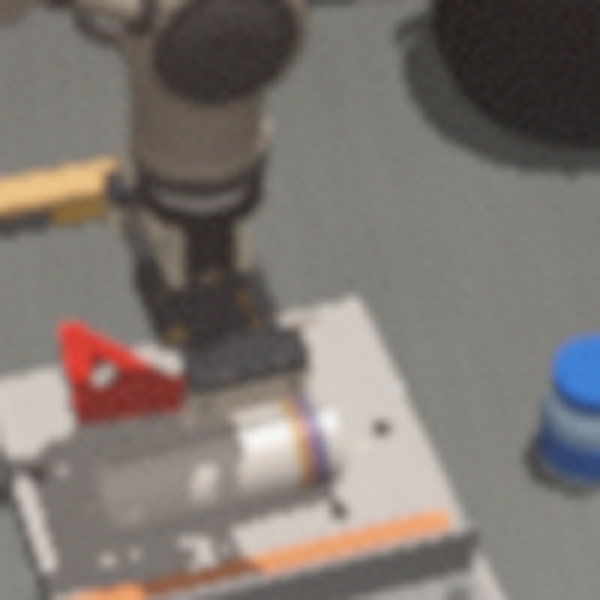

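Request:
{"fn": "play_rows", "kwargs": {"commands": [{"offset":[0.001,0.001,0.01],"twist":0},{"offset":[0.001,0,0.01],"twist":0},{"offset":[0,0,0.009],"twist":0},{"offset":[0,0,0.002],"twist":0},{"offset":[0,0,0],"twist":0}]}}

```text
time: 14.05
tool_pos: [495.6, 151.3, 265.8]
tcp_rot: [-3.141, 0.001, 0.187]
contact_force: [0.4, -0.0, -0.3]
grip_width: 0.3
```

Request:
{"fn": "play_rows", "kwargs": {"commands": [{"offset":[0,0,0.001],"twist":0},{"offset":[0,0,0.001],"twist":0},{"offset":[0,0,0],"twist":0}]}}

```text
time: 14.35
tool_pos: [495.7, 151.4, 264.7]
tcp_rot: [-3.142, -0.0, 0.187]
contact_force: [-0.7, 0.0, 0.2]
grip_width: 0.3
```

Request:
{"fn": "play_rows", "kwargs": {"commands": [{"offset":[0,0,0.001],"twist":0},{"offset":[0,0,0.001],"twist":0},{"offset":[0,0,0],"twist":0}]}}

```text
time: 14.65
tool_pos: [495.6, 151.3, 262.4]
tcp_rot: [-3.142, 0.0, 0.188]
contact_force: [0.4, -0.5, -0.0]
grip_width: 0.7
```

Request:
{"fn": "play_rows", "kwargs": {"commands": [{"offset":[0,0,0.0005],"twist":0},{"offset":[0,0,0],"twist":0}]}}

```text
time: 14.85
tool_pos: [495.7, 151.4, 262.0]
tcp_rot: [-3.142, 0.0, 0.188]
contact_force: [0.3, 0.2, -0.5]
grip_width: 0.4
```

Request:
{"fn": "play_rows", "kwargs": {"commands": [{"offset":[0,0,0.0005],"twist":0},{"offset":[0,0,0.0005],"twist":0},{"offset":[0,0,0],"twist":0}]}}

```text
time: 15.15
tool_pos: [495.7, 151.4, 261.0]
tcp_rot: [-3.141, -0.0, 0.187]
contact_force: [-0.8, 0.4, 0.8]
grip_width: 0.4
```

Request:
{"fn": "play_rows", "kwargs": {"commands": [{"offset":[0,0,0.0005],"twist":0},{"offset":[0,0,0],"twist":0}]}}

```text
time: 15.35
tool_pos: [495.7, 151.4, 260.8]
tcp_rot: [-3.141, -0.0, 0.188]
contact_force: [-1.3, 0.5, 2.3]
grip_width: 0.6
```

Request:
{"fn": "play_rows", "kwargs": {"commands": [{"offset":[0,0,0.0006],"twist":0},{"offset":[0,0.002,0],"twist":0},{"offset":[0,0.004,0],"twist":0},{"offset":[0,0.004,0],"twist":0},{"offset":[0,0.004,0],"twist":0}]}}

```text
time: 15.85
tool_pos: [498.3, 137.7, 261.7]
tcp_rot: [-3.141, -0.002, 0.188]
contact_force: [-5.4, -0.4, 19.2]
grip_width: 0.3
```

```bash
python3 -c "
from h import *
go(495.4,150.8,260,-79.3,45)
a=grab('side','s10')
crop(a,245,130,100,100,6,'s10c')"
```

```text
t 15.85 pos [498.3 137.7 261.7] jawdir -79.2 F [-5.4 -0.4 19.2] w 0.3
total [-0.0004 -0.0134  0.0017] n 1 per row [-0.0004 -0.0134  0.0017]
twist 0.1
```

View pics/s10c.png

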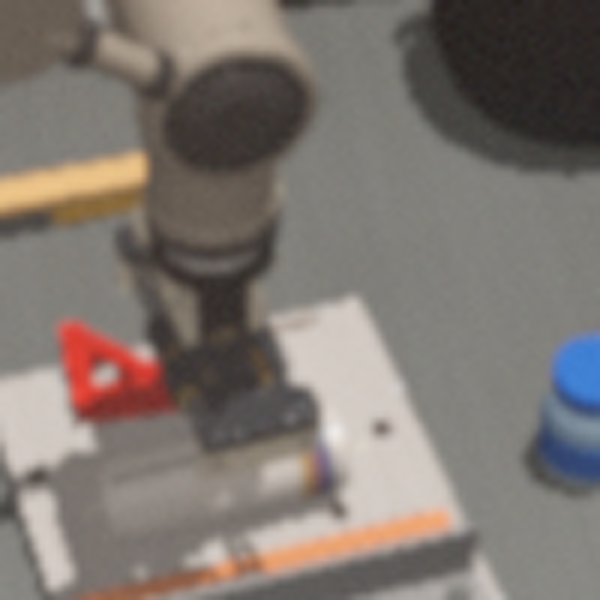

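Request:
{"fn": "play_rows", "kwargs": {"commands": [{"offset":[0,0,-0.001],"twist":0},{"offset":[0,0.002,0],"twist":0},{"offset":[0,0.003,0],"twist":0},{"offset":[0,0.001,0],"twist":0},{"offset":[0,0,0],"twist":0}]}}

```text
time: 16.4
tool_pos: [499.5, 131.5, 262.1]
tcp_rot: [3.141, -0.001, 0.187]
contact_force: [-3.0, -0.4, 11.1]
grip_width: 0.8
```

Request:
{"fn": "play_rows", "kwargs": {"commands": [{"offset":[0,0.002,0],"twist":0},{"offset":[0,0.003,0],"twist":0},{"offset":[0,0.001,0],"twist":0},{"offset":[0,0,0],"twist":0}]}}

```text
time: 16.8
tool_pos: [500.7, 125.7, 262.1]
tcp_rot: [3.141, -0.001, 0.187]
contact_force: [-3.4, -0.9, 10.6]
grip_width: 0.5
```

Request:
{"fn": "play_rows", "kwargs": {"commands": [{"offset":[0,0.002,0],"twist":0},{"offset":[0,0.003,0],"twist":0},{"offset":[0,0.003,0],"twist":0},{"offset":[0,0,0],"twist":0}]}}

```text
time: 17.2
tool_pos: [502.3, 117.6, 261.9]
tcp_rot: [3.141, -0.002, 0.187]
contact_force: [-2.2, -1.8, 8.9]
grip_width: 0.6
```

Request:
{"fn": "play_rows", "kwargs": {"commands": [{"offset":[0,0.002,0],"twist":0},{"offset":[0,0.003,0],"twist":0},{"offset":[0,0,0],"twist":0}]}}

```text
time: 17.5
tool_pos: [503.2, 112.7, 261.7]
tcp_rot: [3.141, -0.001, 0.187]
contact_force: [-1.3, -0.1, 6.1]
grip_width: 0.2
```

```bash
python3 -c "
from h import *
go(495.4,150.8,260,-79.3,45)
a=grab('side','s11')
crop(a,245,130,100,100,6,'s11c')"
```

```text
t 17.50 pos [503.2 112.7 261.7] jawdir -79.3 F [-1.3 -0.1  6.1] w 0.2
total [-0.0006 -0.0389  0.0016] n 1 per row [-0.0006 -0.0389  0.0016]
twist 0.0
```

View pics/s11c.png

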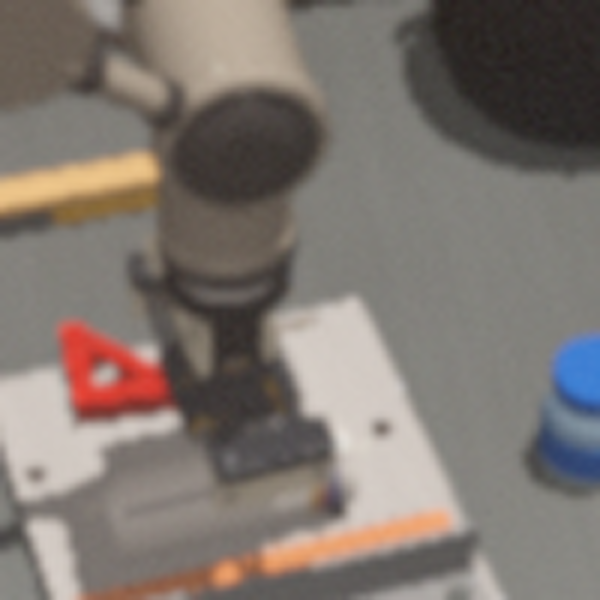

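Request:
{"fn": "play_rows", "kwargs": {"commands": [{"offset":[0,0,-0.002],"twist":0},{"offset":[0,0,-0.01],"twist":0},{"offset":[0,-0.01,-0.02],"twist":8},{"offset":[0,-0.01,-0.02],"twist":8},{"offset":[0,0,0],"twist":8}]}}

```text
time: 18.05
tool_pos: [501.2, 133.8, 316.0]
tcp_rot: [-3.139, -0.005, -0.236]
contact_force: [-0.0, 0.3, 0.8]
grip_width: 0.4
```

Request:
{"fn": "play_rows", "kwargs": {"commands": [{"offset":[0,0,0],"twist":8},{"offset":[0,0,0],"twist":8},{"offset":[0,0,0],"twist":8},{"offset":[0,0,0],"twist":8},{"offset":[0,0,0],"twist":8}]}}

```text
time: 18.55
tool_pos: [500.6, 132.9, 313.4]
tcp_rot: [-3.141, -0.0, -0.935]
contact_force: [0.3, 0.2, 0.4]
grip_width: 0.2
```

Request:
{"fn": "play_rows", "kwargs": {"commands": [{"offset":[0,0,0],"twist":8},{"offset":[0,0,0],"twist":8},{"offset":[0,0,0],"twist":8},{"offset":[0,0,0],"twist":2},{"offset":[0,0,0],"twist":0}]}}

```text
time: 19.05
tool_pos: [500.6, 132.9, 313.3]
tcp_rot: [-3.141, 0.0, -1.383]
contact_force: [-0.3, 0.4, -0.4]
grip_width: 0.3
```

```bash
python3 -c "
from h import *
go(495.4,150.8,260,-79.3,45)
a=grab('side','s12');b=grab('top','t12')
crop(a,235,150,110,110,6,'s12c');crop(b,185,150,130,110,6,'t12c')"
```

```text
t 19.05 pos [500.6 132.9 313.3] jawdir -169.3 F [-0.3  0.4 -0.4] w 0.3
total [-0.0185  0.0018  0.0533] n 2 per row [-0.0093  0.0009  0.0266]
twist -90.0
```

View pics/s12c.png

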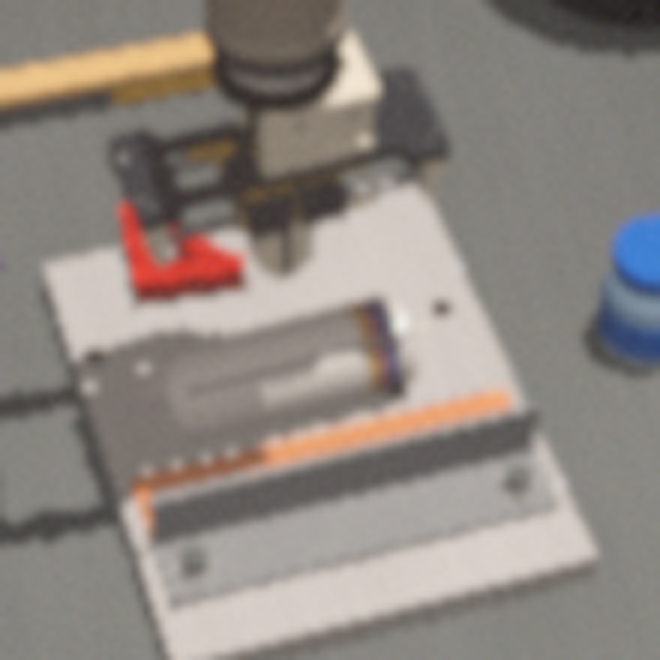

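View pics/t12c.png

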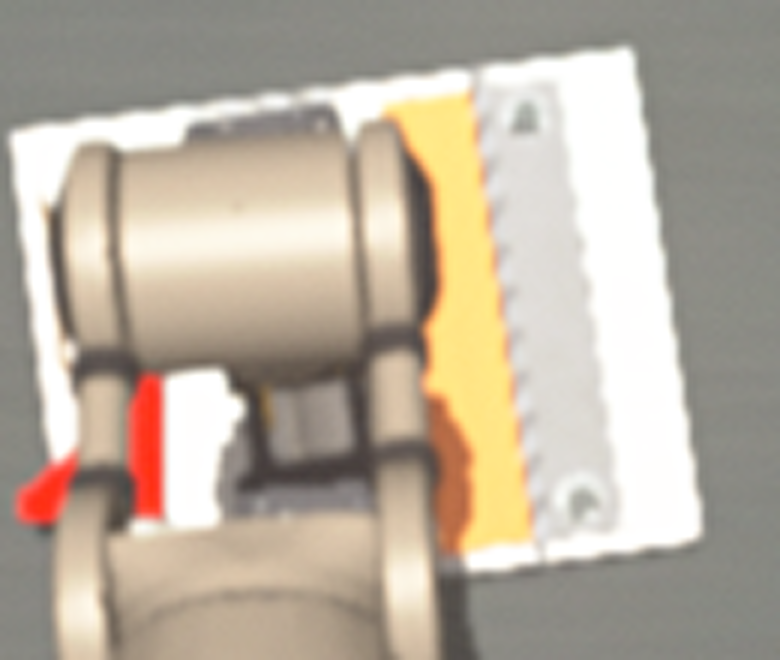

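```bash
cat >> h.py <<'E'
def tint(im,lo=(110,60,30),hi=(150,255,255),box=(280,190,40,45)):
    h=cv2.cvtColor(im,cv2.COLOR_BGR2HSV); m=cv2.inRange(h,lo,hi); k=np.zeros_like(m); x,y,w,hh=box; k[y:y+hh,x:x+w]=m[y:y+hh,x:x+w]
    M=cv2.moments(k,True); return (M['m10']/M['m00'],M['m01']/M['m00']),M['m00']
TH=np.radians(9.4);NF=np.array([-np.sin(TH),np.cos(TH)]);XF=np.array([np.cos(TH),np.sin(TH)]);F0=np.array([527.6,35.5])
def fr(p): return np.array([(np.asarray(p)[:2]-F0)@XF,(np.asarray(p)[:2]-F0)@NF])
E
python3 -c "
from h import *
np.set_printoptions(precision=1,suppress=True)
for n in ('side0','s12'):
  c,a=tint(cv2.imread(f'pics/{n}.png')); print(n,np.array(c),a,onz('side',c,75)[:2],fr(onz('side',c,75)))
S=lambda x,y:cp(235,150,x,y)
S0=lambda x,y:cp(235,170,x,y)
# visible silhouette corner points: upper edge (z~ top/back)
for nm,f,pts in (('init',S0,[(160,207),(350,158),(172,290),(385,245)]),('now',S,[(180,345),(362,302),(195,430),(400,392)])):
  print(nm,[fr(onz('side',f(*p),54)).round(0).tolist() for p in pts])
print('fingertip px',(proj('side',(500.6,132.9,135.3))-[235,150])*6)
"
```

```text
Traceback (most recent call last):
  File "h.py", line 32, in tint
    M=cv2.moments(k,True); return (M['m10']/M['m00'],M['m01']/M['m00']),M['m00']
                                   ~~~~~~~~^~~~~~~~~
ZeroDivisionError: float division by zero
```

```bash
python3 -c "
from h import *
a=cv2.imread('pics/side0.png');h=cv2.cvtColor(a,cv2.COLOR_BGR2HSV)
print(a[196:213,292:306].tolist()[4]); print(h[196:213:3,292:306].tolist()[1])
b=cv2.imread('pics/s12.png');crop(b,280,190,40,40,15,'s12t');crop(a,280,185,40,40,15,'s0t')
"
```

```text
[[208, 219, 228], [179, 204, 225], [156, 186, 218], [166, 171, 206], [181, 166, 193], [199, 179, 190], [222, 215, 216], [237, 238, 239], [234, 238, 241], [217, 222, 228], [202, 208, 216], [198, 205, 212], [198, 204, 212], [199, 204, 212]]
[[15, 38, 206], [15, 65, 201], [11, 66, 192], [175, 45, 183], [156, 29, 176], [135, 16, 195], [160, 3, 221], [23, 4, 239], [21, 8, 238], [16, 13, 224], [13, 17, 214], [12, 18, 212], [12, 18, 212], [14, 18, 211]]
```

View pics/s12t.png

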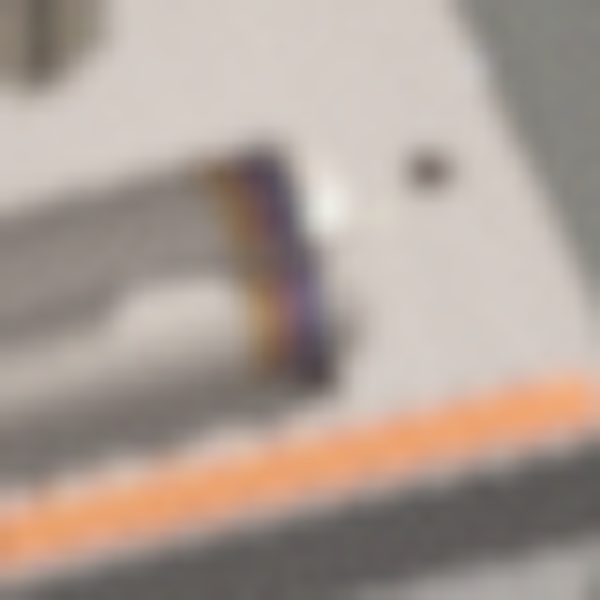

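View pics/s0t.png

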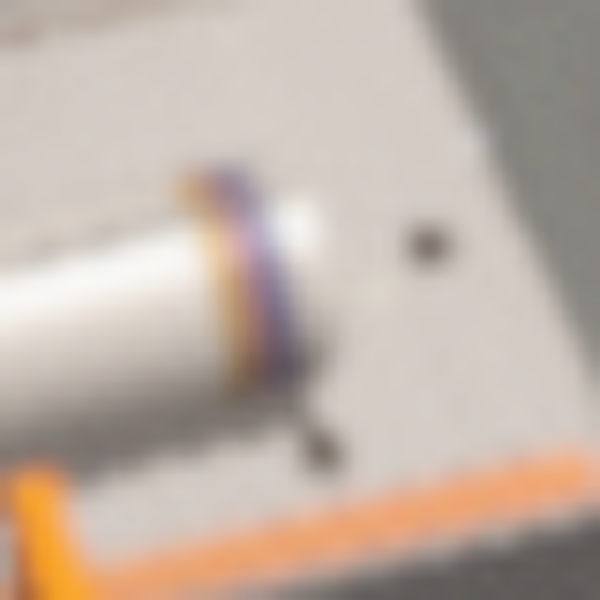

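```bash
python3 -c "
from h import *
go(499.8,126.8,264,-169.3,45)"
```

```text
t 19.15 pos [500.6 132.9 313.2] jawdir -169.2 F [-0.  -0.1  0.2] w 0.5
total [0.0058 0.0019 0.0492] n 2 per row [0.0029 0.001  0.0246]
twist 0.1
```

Request:
{"fn": "play_rows", "kwargs": {"commands": [{"offset":[0.003,0.001,0.017],"twist":0},{"offset":[0.003,0.001,0.017],"twist":0},{"offset":[0,0,0.01],"twist":0},{"offset":[0,0,0.005],"twist":0},{"offset":[0,0,0],"twist":0}]}}

```text
time: 19.65
tool_pos: [499.8, 126.7, 263.6]
tcp_rot: [3.141, 0.0, -1.383]
contact_force: [0.0, -0.3, 0.4]
grip_width: 0.3
```

Request:
{"fn": "play_rows", "kwargs": {"commands": [{"offset":[0,0,0.001],"twist":0},{"offset":[0,0,0.001],"twist":0},{"offset":[0,0,0.0005],"twist":0},{"offset":[0,0,0],"twist":0}]}}

```text
time: 20.05
tool_pos: [500.0, 126.6, 262.1]
tcp_rot: [-3.14, -0.0, -1.383]
contact_force: [-0.3, -0.9, 2.8]
grip_width: 0.4
```

Request:
{"fn": "play_rows", "kwargs": {"commands": [{"offset":[0.001,0,0.0004],"twist":0},{"offset":[0.004,0,0],"twist":0},{"offset":[0.005,0,0],"twist":0},{"offset":[0.005,0,0],"twist":0},{"offset":[0.003,0,0],"twist":0}]}}

```text
time: 20.55
tool_pos: [503.4, 108.6, 262.0]
tcp_rot: [-3.14, -0.0, -1.383]
contact_force: [-0.9, -0.1, 7.6]
grip_width: 0.4
```

Request:
{"fn": "play_rows", "kwargs": {"commands": [{"offset":[0.004,0,0],"twist":0},{"offset":[0.005,0,0],"twist":0},{"offset":[0.003,0,0],"twist":0},{"offset":[0.001,0,0],"twist":0},{"offset":[0,0,0],"twist":0}]}}

```text
time: 21.05
tool_pos: [505.9, 95.9, 262.0]
tcp_rot: [-3.14, -0.0, -1.384]
contact_force: [-0.0, -1.2, 6.6]
grip_width: 0.3
```

Request:
{"fn": "play_rows", "kwargs": {"commands": [{"offset":[0,0,-0.004],"twist":0},{"offset":[-0.005,0,-0.002],"twist":0},{"offset":[-0.006,0,0],"twist":0},{"offset":[0,0,0.004],"twist":0},{"offset":[0,0,0.001],"twist":0}]}}

```text
time: 21.55
tool_pos: [503.4, 107.3, 261.9]
tcp_rot: [-3.142, -0.0, -1.382]
contact_force: [-2.3, -1.3, 10.2]
grip_width: 0.3
```

Request:
{"fn": "play_rows", "kwargs": {"commands": [{"offset":[0,0,0.001],"twist":0},{"offset":[0,0,0],"twist":0}]}}

```text
time: 21.75
tool_pos: [503.4, 107.0, 261.9]
tcp_rot: [-3.141, -0.0, -1.383]
contact_force: [-3.5, -0.4, 11.7]
grip_width: 0.4
```

Request:
{"fn": "play_rows", "kwargs": {"commands": [{"offset":[0.002,0,-0.0003],"twist":0},{"offset":[0.003,0,0],"twist":0},{"offset":[0.003,0,0],"twist":0},{"offset":[0.002,0,0],"twist":0},{"offset":[0,0,0],"twist":0}]}}

```text
time: 22.25
tool_pos: [505.3, 97.0, 262.0]
tcp_rot: [-3.141, 0.0, -1.383]
contact_force: [-2.2, 0.5, 9.7]
grip_width: 0.4
```

Request:
{"fn": "play_rows", "kwargs": {"commands": [{"offset":[0.001,0,0],"twist":0},{"offset":[0.001,0,0],"twist":0},{"offset":[0,0,0],"twist":0}]}}

```text
time: 22.55
tool_pos: [505.8, 95.3, 262.1]
tcp_rot: [-3.141, 0.0, -1.383]
contact_force: [-2.3, 0.9, 10.2]
grip_width: 0.6
```

Request:
{"fn": "play_rows", "kwargs": {"commands": [{"offset":[0.001,0,0],"twist":0},{"offset":[0.001,0,0],"twist":0},{"offset":[0,0,0],"twist":0}]}}

```text
time: 22.85
tool_pos: [506.2, 93.4, 262.3]
tcp_rot: [-3.14, 0.0, -1.383]
contact_force: [-3.2, 0.4, 11.1]
grip_width: 0.5
```

Request:
{"fn": "play_rows", "kwargs": {"commands": [{"offset":[0.001,0,0],"twist":0},{"offset":[0.001,0,0],"twist":0},{"offset":[0,0,0],"twist":0}]}}

```text
time: 23.15
tool_pos: [506.7, 91.4, 262.5]
tcp_rot: [-3.14, 0.0, -1.383]
contact_force: [-2.7, 0.7, 12.9]
grip_width: 0.4
```

Request:
{"fn": "play_rows", "kwargs": {"commands": [{"offset":[-0.001,0,0],"twist":0},{"offset":[-0.0015,0,0],"twist":0},{"offset":[-0.0015,0,0],"twist":0},{"offset":[-0.0005,0,0],"twist":0},{"offset":[0,0,0],"twist":0}]}}

```text
time: 23.65
tool_pos: [505.6, 95.9, 262.0]
tcp_rot: [-3.141, 0.0, -1.383]
contact_force: [-3.2, 2.3, 10.5]
grip_width: 0.4
```

Request:
{"fn": "play_rows", "kwargs": {"commands": [{"offset":[0,0,-0.002],"twist":0},{"offset":[-0.01,0,-0.01],"twist":0},{"offset":[-0.03,0,-0.02],"twist":0},{"offset":[-0.03,0,-0.02],"twist":0},{"offset":[0,0,0],"twist":0}]}}

```text
time: 24.15
tool_pos: [493.4, 161.5, 316.0]
tcp_rot: [-3.136, 0.008, -1.373]
contact_force: [0.2, -0.0, -0.4]
grip_width: 0.2
```

```bash
python3 -c "
from h import *
go(499.8,126.8,264,-169.3,45)
a=grab('side','s13')
crop(a,245,180,90,75,8,'s13c')"
```

```text
t 24.15 pos [493.4 161.5 316. ] jawdir -168.6 F [ 0.2 -0.  -0.4] w 0.2
total [0.0357 0.0008 0.0517] n 2 per row [0.0178 0.0004 0.0258]
twist 0.7
```

View pics/s13c.png

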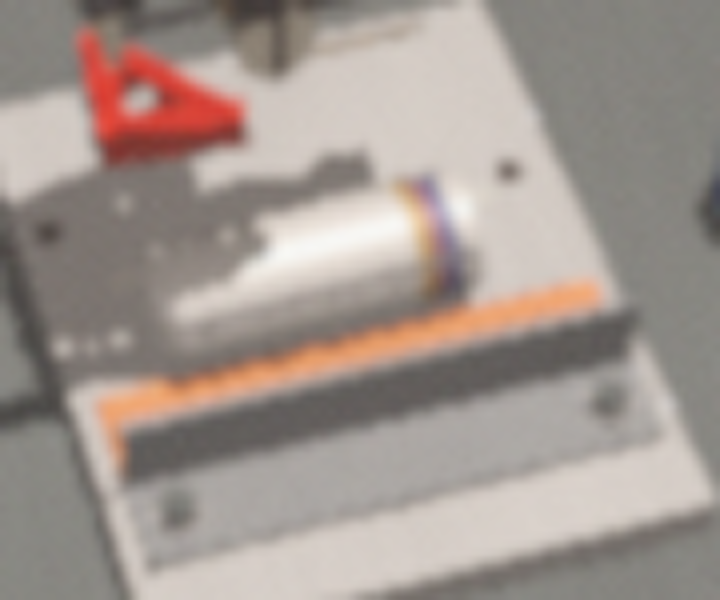

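```bash
cat >> h.py <<'E'
def sil(cam,c,yaw,r=30,L=75):
    """image lines of the two silhouette generators of a cylinder (ends)"""
    o=ray(cam,(280,210))[0]; a=np.array([np.cos(yaw),np.sin(yaw),0]); n=np.array([-a[1],a[0],0]); z=np.array([0,0,1.])
    v=o-np.asarray(c); vy,vz=v@n,v@z; d=np.hypot(vy,vz); b=np.arctan2(vz,vy); g=np.arccos(r/d); out=[]
    for s in (1,-1):
        m=n*np.cos(b+s*g)+z*np.sin(b+s*g); out.append([proj(cam,c+r*m+a*t) for t in (-L,L)])
    return np.array(out)
E
python3 -c "
from h import *
np.set_printoptions(precision=1,suppress=True)
for nm,cen,off,k,yaws in (('init',(497.5,139,53.9),(235,170),6,(8.4,9.4,10.7,12)),('s12',(501.3,118.9,53.9),(235,150),6,(8.4,9.4,10.7)),('s13',(505.3,97.5,53.9),(245,180),8,(7.4,8.4,9.4,10.7))):
  for y in yaws:
    q=(sil('side',np.array(cen),np.radians(y))-np.array(off))*k; print(nm,y,q.reshape(-1),'slopes',[round(-(e[1,1]-e[0,1])/(e[1,0]-e[0,0]),3) for e in q])
b=cv2.imread('pics/s13.png');crop(b,262,195,45,36,16,'s13d')
"
```

```text
init 8.4 [167.8 291.9 392.6 240.9 147.2 199.9 372.5 150.4] slopes [np.float64(0.226), np.float64(0.22)]
init 9.4 [168.9 293.3 392.6 239.3 147.1 201.6 371.3 149.1] slopes [np.float64(0.241), np.float64(0.234)]
init 10.7 [170.5 295.  392.6 237.2 147.  203.7 369.6 147.4] slopes [np.float64(0.26), np.float64(0.253)]
init 12 [172.1 296.8 392.5 235.1 146.9 205.8 367.9 145.8] slopes [np.float64(0.28), np.float64(0.272)]
s12 8.4 [177.  435.7 403.5 384.  156.1 343.1 383.  292.8] slopes [np.float64(0.228), np.float64(0.222)]
s12 9.4 [178.1 437.1 403.5 382.4 156.  344.7 381.7 291.5] slopes [np.float64(0.243), np.float64(0.236)]
s12 10.7 [179.7 438.9 403.4 380.2 155.9 346.9 380.1 289.8] slopes [np.float64(0.262), np.float64(0.255)]
s13 7.4 [167.6 373.4 473.5 307.6 141.1 248.6 447.3 184.5] slopes [np.float64(0.215), np.float64(0.209)]
s13 8.4 [169.1 375.4 473.5 305.3 140.9 250.9 445.7 182.7] slopes [np.float64(0.23), np.float64(0.223)]
s13 9.4 [170.7 377.3 473.5 303.1 140.7 253.1 444.  181. ] slopes [np.float64(0.245), np.float64(0.238)]
s13 10.7 [172.8 379.7 473.5 300.2 140.6 256.  441.8 178.7] slopes [np.float64(0.265), np.float64(0.257)]
```

View pics/s13d.png

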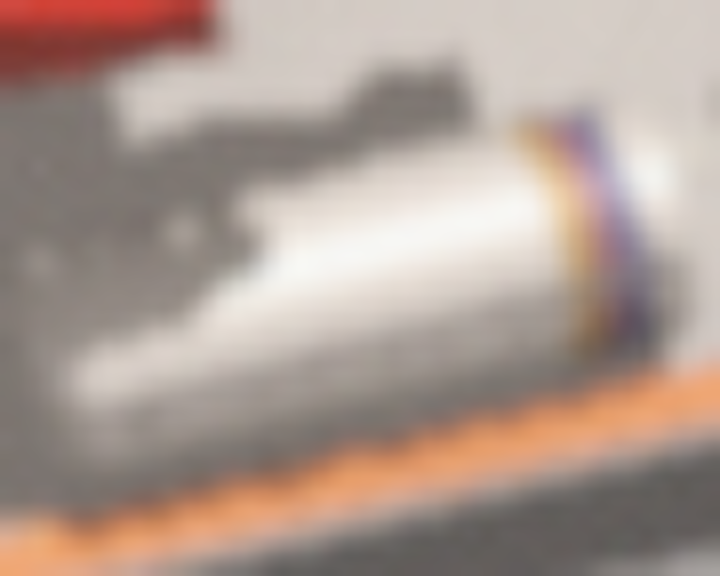

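```bash
python3 -c "
from h import *
go(553.7,111.2,264.5,-169.3,45)"
```

```text
t 24.20 pos [493.3 160.2 314.5] jawdir -168.8 F [ 0.9 -0.3 -0. ] w 0.2
total [ 0.0602 -0.0496  0.0497] n 3 per row [ 0.0201 -0.0165  0.0166]
twist 0.5
```

Request:
{"fn": "play_rows", "kwargs": {"commands": [{"offset":[0.02,-0.017,0.01],"twist":0},{"offset":[0.02,-0.016,0.015],"twist":0},{"offset":[0.02,-0.016,0.015],"twist":0},{"offset":[0,0,0.006],"twist":0},{"offset":[0,0,0],"twist":0}]}}

```text
time: 24.7
tool_pos: [552.5, 108.9, 264.9]
tcp_rot: [3.138, 0.008, -1.379]
contact_force: [-0.4, -0.0, 0.6]
grip_width: 0.5
```

```bash
python3 -c "
from h import *
go(553.7,111.2,264.5,-169.3,45)"
```

```text
t 24.70 pos [552.5 108.9 264.9] jawdir -169.0 F [-0.4 -0.   0.6] w 0.5
total [-0.0021 -0.0016  0.0004] n 1 per row [-0.0021 -0.0016  0.0004]
twist 0.3
```

Request:
{"fn": "play_rows", "kwargs": {"commands": [{"offset":[0,0,0.0015],"twist":0},{"offset":[0,0,0.001],"twist":0},{"offset":[0,0,0.001],"twist":0},{"offset":[0,0,0],"twist":0}]}}

```text
time: 25.1
tool_pos: [552.8, 110.1, 263.7]
tcp_rot: [-3.141, 0.008, -1.376]
contact_force: [0.1, -0.4, 0.2]
grip_width: 0.5
```

Request:
{"fn": "play_rows", "kwargs": {"commands": [{"offset":[0.001,0,0],"twist":0},{"offset":[0.0015,0,0],"twist":0},{"offset":[0.0015,0,0],"twist":0},{"offset":[0,0,0],"twist":0}]}}

```text
time: 25.5
tool_pos: [553.9, 105.5, 263.3]
tcp_rot: [-3.141, 0.008, -1.377]
contact_force: [-0.2, 0.0, 0.1]
grip_width: 0.5
```

Request:
{"fn": "play_rows", "kwargs": {"commands": [{"offset":[-0.005,0,0],"twist":0},{"offset":[0,0,0.001],"twist":0},{"offset":[0,0,0.0007],"twist":0},{"offset":[0,0,0],"twist":0}]}}

```text
time: 25.9
tool_pos: [552.8, 110.8, 262.0]
tcp_rot: [-3.141, 0.007, -1.377]
contact_force: [-1.3, -0.0, 4.5]
grip_width: -0.1
```

Request:
{"fn": "play_rows", "kwargs": {"commands": [{"offset":[0,0,0.0005],"twist":0},{"offset":[0,0,0],"twist":0}]}}

```text
time: 26.1
tool_pos: [552.9, 110.7, 261.9]
tcp_rot: [-3.141, 0.007, -1.377]
contact_force: [-3.1, -1.0, 7.1]
grip_width: 0.3
```

Request:
{"fn": "play_rows", "kwargs": {"commands": [{"offset":[0.001,0,0],"twist":0},{"offset":[0.0015,0,0],"twist":0},{"offset":[0.0015,0,0],"twist":0},{"offset":[0,0,0],"twist":0}]}}

```text
time: 26.5
tool_pos: [553.7, 106.6, 261.9]
tcp_rot: [-3.141, 0.007, -1.377]
contact_force: [-3.5, -0.2, 7.4]
grip_width: 0.3
```

Request:
{"fn": "play_rows", "kwargs": {"commands": [{"offset":[0.001,0,0],"twist":0},{"offset":[0.001,0,0],"twist":0},{"offset":[0,0,0],"twist":0}]}}

```text
time: 26.8
tool_pos: [554.1, 104.7, 261.9]
tcp_rot: [-3.14, 0.007, -1.377]
contact_force: [-2.3, 0.2, 7.9]
grip_width: 0.4
```

Request:
{"fn": "play_rows", "kwargs": {"commands": [{"offset":[0.001,0,0],"twist":0},{"offset":[0.001,0,0],"twist":0},{"offset":[0,0,0],"twist":0}]}}

```text
time: 27.1
tool_pos: [554.4, 102.7, 261.9]
tcp_rot: [-3.14, 0.007, -1.377]
contact_force: [-2.4, -0.9, 6.6]
grip_width: 0.8
```

Request:
{"fn": "play_rows", "kwargs": {"commands": [{"offset":[0.001,0,0],"twist":0},{"offset":[0.001,0,0],"twist":0},{"offset":[0,0,0],"twist":0}]}}

```text
time: 27.4
tool_pos: [554.8, 100.7, 261.8]
tcp_rot: [-3.141, 0.007, -1.377]
contact_force: [-2.7, -0.2, 6.3]
grip_width: 0.7
```

Request:
{"fn": "play_rows", "kwargs": {"commands": [{"offset":[0.001,0,0],"twist":0},{"offset":[0.001,0,0],"twist":0},{"offset":[0,0,0],"twist":0}]}}

```text
time: 27.7
tool_pos: [555.2, 98.8, 261.7]
tcp_rot: [-3.141, 0.007, -1.377]
contact_force: [-2.0, -0.3, 7.0]
grip_width: 0.2
```

Request:
{"fn": "play_rows", "kwargs": {"commands": [{"offset":[0,0,-0.002],"twist":0},{"offset":[-0.005,0,-0.01],"twist":0},{"offset":[-0.025,0,-0.02],"twist":0},{"offset":[-0.025,0,-0.01],"twist":0},{"offset":[0,0,0],"twist":0}]}}

```text
time: 28.2
tool_pos: [544.3, 155.2, 305.6]
tcp_rot: [-3.138, 0.008, -1.374]
contact_force: [0.6, -0.5, -0.4]
grip_width: 1.1
```

```bash
python3 -c "
from h import *
go(553.7,111.2,264.5,-169.3,45)
a=grab('side','s14')
crop(a,262,195,45,36,16,'s14d')"
```

```text
t 28.20 pos [544.3 155.2 305.6] jawdir -168.7 F [ 0.6 -0.5 -0.4] w 1.1
total [ 0.0453 -0.0004  0.0407] n 2 per row [ 0.0227 -0.0002  0.0204]
twist 0.6
```

View pics/s14d.png

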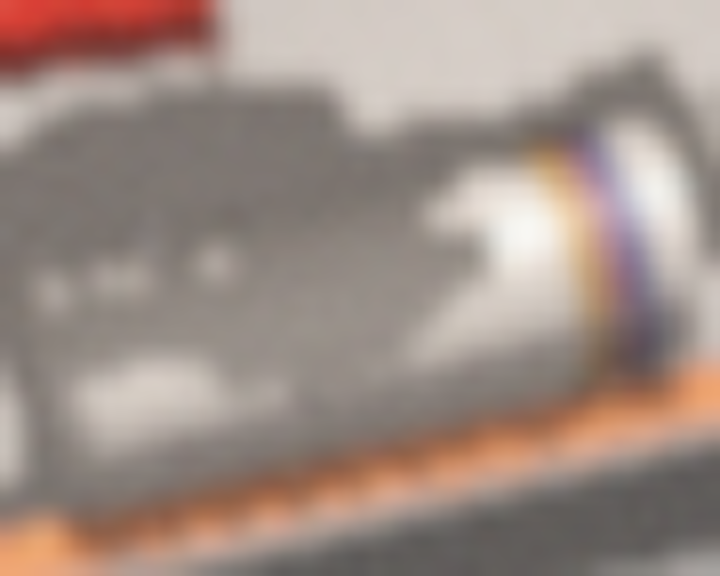

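```bash
python3 -c "
from h import *
go(470,-150,330,-169.3,45)"
```

```text
t 28.25 pos [544.4 154.  304.6] jawdir -168.7 F [-0.2  0.1  0.4] w 0.1
total [ 0.2834  0.1323 -0.0279] n 7 per row [ 0.0405  0.0189 -0.004 ]
twist 0.6
```

Request:
{"fn": "play_rows", "kwargs": {"commands": [{"offset":[0.04,0.019,-0.012],"twist":0},{"offset":[0.04,0.019,-0.008],"twist":0},{"offset":[0.04,0.019,-0.006],"twist":0},{"offset":[0.04,0.019,0],"twist":0},{"offset":[0.04,0.019,0],"twist":0}]}}

```text
time: 28.75
tool_pos: [489.1, -64.3, 327.8]
tcp_rot: [-3.142, 0.007, -1.377]
contact_force: [0.4, -0.7, 0.7]
grip_width: 0.3
```

Request:
{"fn": "play_rows", "kwargs": {"commands": [{"offset":[0.04,0.019,0],"twist":0},{"offset":[0.04,0.019,0],"twist":0}]}}

```text
time: 28.95
tool_pos: [467.0, -150.2, 327.0]
tcp_rot: [3.141, 0.008, -1.377]
contact_force: [0.9, 0.4, -0.1]
grip_width: 0.3
```

```bash
python3 -c "
from h import *
go(470,-150,330,-169.3,45)
a=grab('side','s15');b=grab('top','t15')
crop(a,245,190,80,65,9,'s15c');crop(b,210,155,85,95,7,'t15c')"
```

```text
t 28.95 pos [ 467.  -150.2  327. ] jawdir -168.9 F [ 0.9  0.4 -0.1] w 0.3
total [ 0.0004 -0.0029 -0.003 ] n 1 per row [ 0.0004 -0.0029 -0.003 ]
twist 0.4
```

View pics/s15c.png

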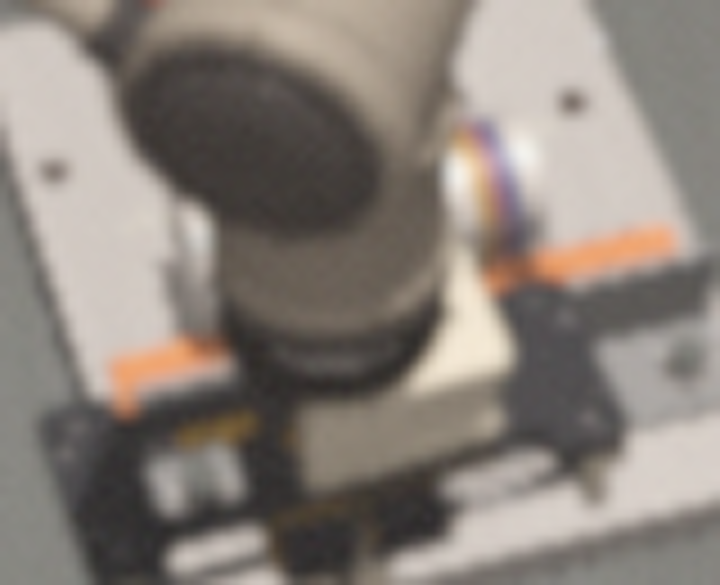

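View pics/t15c.png

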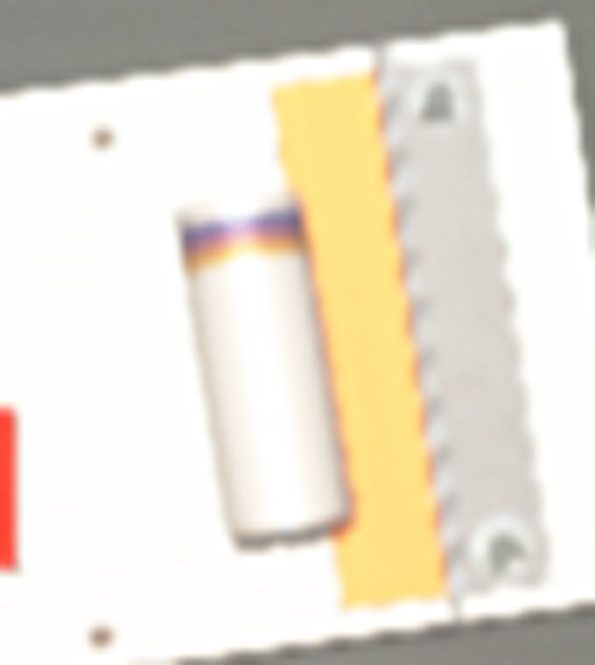

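```bash
cat >> h.py <<'E'
def tubefit(e1,e2,s,f,ft):
    """top-view: left/right silhouette pts, strip edge, fence foot line, crop->px fn"""
    def L(a,b,z):
        A=onz('top',ft(*a),z)[:2];B=onz('top',ft(*b),z)[:2];return A,B,np.degrees(np.arctan2(*(A-B)[::-1]))
    for n,q,z in (('L',e1,53.9),('R',e2,53.9),('strip',s,27.9),('fence',f,27.9)):
        A,B,y=L(*q,z); print(n,A.round(1),B.round(1),'yaw %.1f'%y,'fr',fr(A).round(1),fr(B).round(1))
E
python3 -c "
from h import *
tubefit(((180,220),(235,540)),((302,212),(352,520)),((275,90),(343,605)),((378,75),(445,595)),lambda x,y:cp(210,155,x,y,7))
b=cv2.imread('pics/t15.png');crop(b,225,180,45,60,12,'t15d')"
```

```text
L [572. 142.] [427.2 112.5] yaw 11.5 fr [61.2 97.9] [-86.5  92.3]
R [577.2  86.7] [437.5  60. ] yaw 10.8 fr [57.3 42.4] [-84.8  38.9]
strip [638.2 101.8] [399.4  63.3] yaw 9.2 fr [119.9  47.3] [-122.    48.4]
fence [646.7  53.9] [405.1  16.5] yaw 8.8 fr [120.5  -1.3] [-123.9    1.3]
```

View pics/t15d.png

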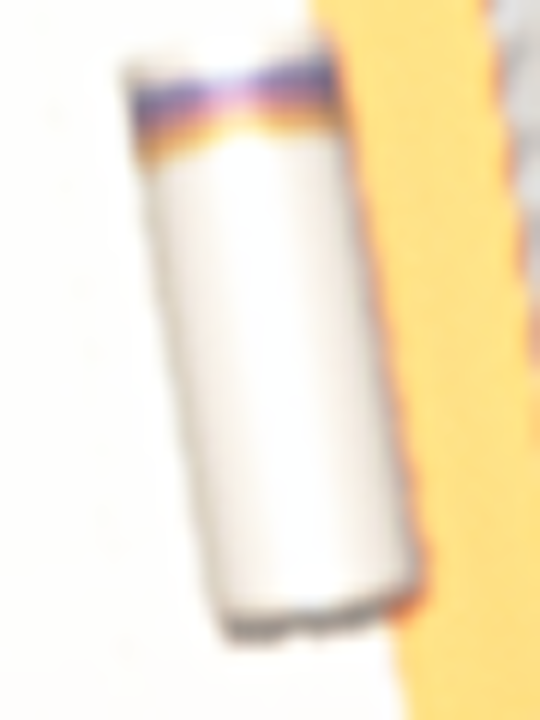

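```bash
python3 -c "
from h import *
go(551.8,113.5,265,-169,46)"
```

```text
t 29.05 pos [ 466.8 -152.8  326.9] jawdir -169.2 F [ 0.2  1.9 -0.5] w 0.6
total [-0.2454 -0.1333  0.0634] n 7 per row [-0.0351 -0.019   0.0091]
twist -0.2
```

Request:
{"fn": "play_rows", "kwargs": {"commands": [{"offset":[-0.035,-0.019,0.005],"twist":0},{"offset":[-0.035,-0.019,0.005],"twist":0},{"offset":[-0.035,-0.019,0.005],"twist":0},{"offset":[-0.035,-0.019,0.005],"twist":0},{"offset":[-0.035,-0.019,0.005],"twist":0}]}}

```text
time: 29.55
tool_pos: [527.7, 43.9, 303.1]
tcp_rot: [3.141, 0.008, -1.377]
contact_force: [1.0, -0.5, 0.7]
grip_width: 0.7
```

Request:
{"fn": "play_rows", "kwargs": {"commands": [{"offset":[-0.035,-0.019,0.005],"twist":0},{"offset":[-0.035,-0.019,0.005],"twist":0},{"offset":[0,0,0.015],"twist":0},{"offset":[0,0,0.01],"twist":0},{"offset":[0,0,0],"twist":0}]}}

```text
time: 30.05
tool_pos: [550.5, 118.3, 267.3]
tcp_rot: [3.138, 0.008, -1.377]
contact_force: [-0.3, -0.1, 0.8]
grip_width: 0.7
```

```bash
python3 -c "
from h import *
go(551.8,113.5,262,-169,46)"
```

```text
t 30.05 pos [550.5 118.3 267.3] jawdir -168.9 F [-0.3 -0.1  0.8] w 0.7
total [ 0.005  -0.0003  0.0053] n 1 per row [ 0.005  -0.0003  0.0053]
twist 0.1
```

Request:
{"fn": "play_rows", "kwargs": {"commands": [{"offset":[0.001,0,0.004],"twist":0},{"offset":[0.001,0,0.001],"twist":0},{"offset":[0,0,0.0007],"twist":0},{"offset":[0,0,0],"twist":0}]}}

```text
time: 30.45
tool_pos: [551.8, 116.1, 263.8]
tcp_rot: [-3.141, 0.008, -1.378]
contact_force: [0.2, 0.2, 0.1]
grip_width: 0.3
```

Request:
{"fn": "play_rows", "kwargs": {"commands": [{"offset":[0.001,0,0.001],"twist":0},{"offset":[0,0,0.001],"twist":0},{"offset":[0,0,0],"twist":0}]}}

```text
time: 30.75
tool_pos: [552.0, 115.5, 262.1]
tcp_rot: [-3.14, 0.007, -1.377]
contact_force: [-0.9, -0.4, 3.3]
grip_width: 0.7
```

Request:
{"fn": "play_rows", "kwargs": {"commands": [{"offset":[0.001,0,0.0005],"twist":0},{"offset":[0.003,0,0],"twist":0},{"offset":[0.003,0,0],"twist":0},{"offset":[0.002,0,0],"twist":0},{"offset":[0,0,0],"twist":0}]}}

```text
time: 31.25
tool_pos: [554.0, 106.7, 262.1]
tcp_rot: [-3.139, 0.007, -1.377]
contact_force: [-0.7, 0.6, 7.8]
grip_width: 0.0
```

Request:
{"fn": "play_rows", "kwargs": {"commands": [{"offset":[0.002,0,0],"twist":0},{"offset":[0.002,0,0],"twist":0},{"offset":[0,0,0],"twist":0}]}}

```text
time: 31.55
tool_pos: [554.9, 103.1, 262.3]
tcp_rot: [-3.138, 0.008, -1.377]
contact_force: [-0.6, 1.9, 8.4]
grip_width: 0.5
```

Request:
{"fn": "play_rows", "kwargs": {"commands": [{"offset":[0.002,0,0],"twist":0},{"offset":[0.002,0,0],"twist":0},{"offset":[0,0,0],"twist":0}]}}

```text
time: 31.85
tool_pos: [555.6, 99.4, 262.9]
tcp_rot: [-3.138, 0.008, -1.377]
contact_force: [-2.4, 3.1, 13.6]
grip_width: 0.4
```

```bash
python3 -c "
from h import *
o=status.get_obs();print(o['contact_force'],o['tool_pos'])
a=grab('side','s16')
crop(a,245,190,80,65,9,'s16c')"
```

```text
[-2.42640369  3.12039415 13.55910593] [555.60792026  99.41719066 262.89605351]
```

View pics/s16c.png

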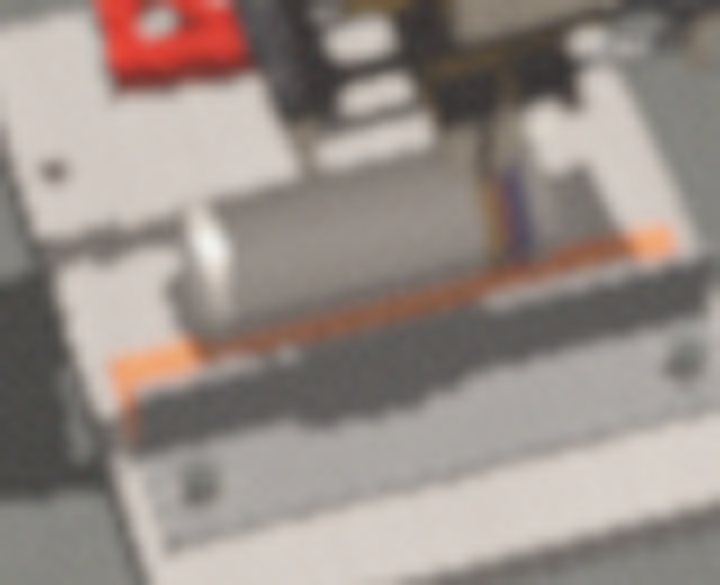

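Request:
{"fn": "play_rows", "kwargs": {"commands": [{"offset":[-0.0015,0,0],"twist":0},{"offset":[-0.0015,0,0],"twist":0},{"offset":[-0.0005,0,0],"twist":0},{"offset":[0,0,0],"twist":0}]}}

```text
time: 32.3
tool_pos: [554.9, 102.9, 262.3]
tcp_rot: [-3.138, 0.008, -1.377]
contact_force: [-0.8, 2.5, 8.1]
grip_width: 0.5
```

Request:
{"fn": "play_rows", "kwargs": {"commands": [{"offset":[0,0,-0.003],"twist":0},{"offset":[0,0,-0.006],"twist":0},{"offset":[0,0.024,-0.004],"twist":0},{"offset":[-0.004,0.026,0],"twist":1.8},{"offset":[0,0,0],"twist":0}]}}

```text
time: 32.8
tool_pos: [502.1, 96.5, 273.8]
tcp_rot: [3.138, 0.008, -1.409]
contact_force: [-0.3, -0.7, 0.1]
grip_width: 0.5
```

```bash
python3 -c "
from h import *
go(502.9,103.3,264,-170.8,46)
a=grab('side','s17')
crop(a,245,190,80,65,9,'s17c')"
```

```text
t 32.80 pos [502.1  96.5 273.8] jawdir -170.7 F [-0.3 -0.7  0.1] w 0.5
total [-0.0065 -0.0019  0.0098] n 1 per row [-0.0065 -0.0019  0.0098]
twist 0.1
```

View pics/s17c.png

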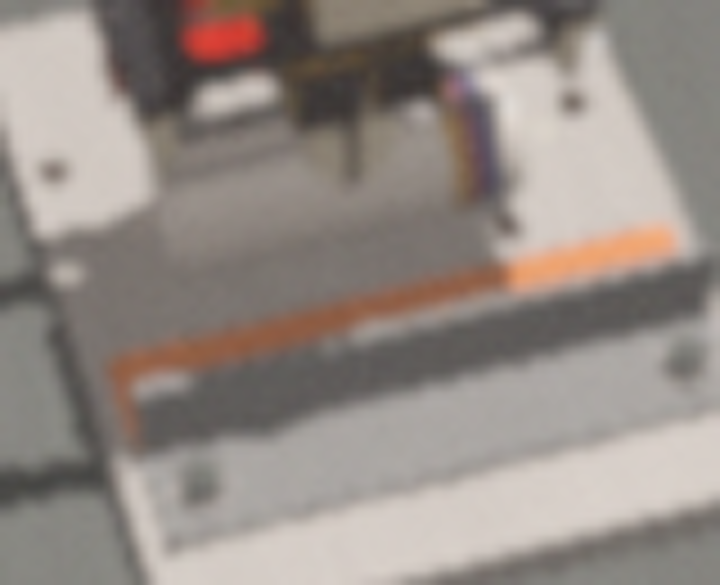

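```bash
python3 -c "
from h import *
a=grab('side','s18');o=status.get_obs();print(o['time'],o['tool_pos'].round(1))
p=cv2.imread('pics/s17.png')
crop(p,285,185,30,30,12,'x17');crop(a,285,185,30,30,12,'x18')
cv2.imwrite('pics/x.png',np.hstack([cv2.imread('pics/x17.png'),cv2.imread('pics/x18.png')]))
"
```

```text
32.9 [504.8  96.5 274.3]
```

View pics/x.png

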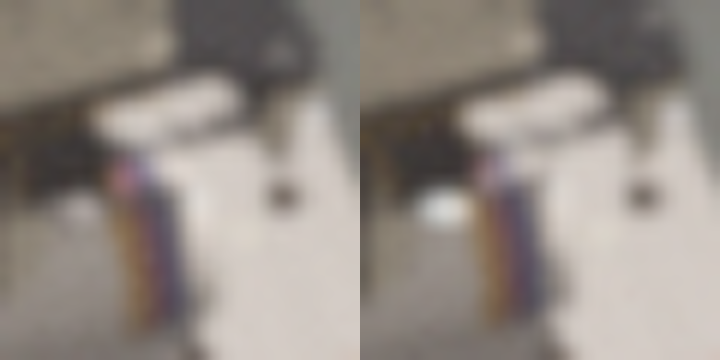

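Request:
{"fn": "play_rows", "kwargs": {"commands": [{"offset":[-0.03,0,0.003],"twist":0},{"offset":[-0.026,0,0.004],"twist":0},{"offset":[-0.006,0,0.003],"twist":0},{"offset":[-0.003,0,0.0025],"twist":0}]}}

```text
time: 33.3
tool_pos: [495.7, 153.8, 261.8]
tcp_rot: [-3.14, 0.018, -1.399]
contact_force: [-4.4, -1.2, 21.3]
grip_width: 0.3
```

Request:
{"fn": "play_rows", "kwargs": {"commands": [{"offset":[0,0,-0.001],"twist":0},{"offset":[0,0,0],"twist":0}]}}

```text
time: 33.5
tool_pos: [495.6, 152.8, 262.8]
tcp_rot: [-3.14, 0.018, -1.401]
contact_force: [0.3, -1.3, 0.5]
grip_width: 0.4
```

```bash
python3 -c "
from h import *
a=grab('side','s19');o=status.get_obs();print(o['time'],o['tool_pos'].round(1))
crop(a,245,165,80,65,9,'s19c')"
```

```text
33.55 [495.5 152.8 262.7]
```

View pics/s19c.png

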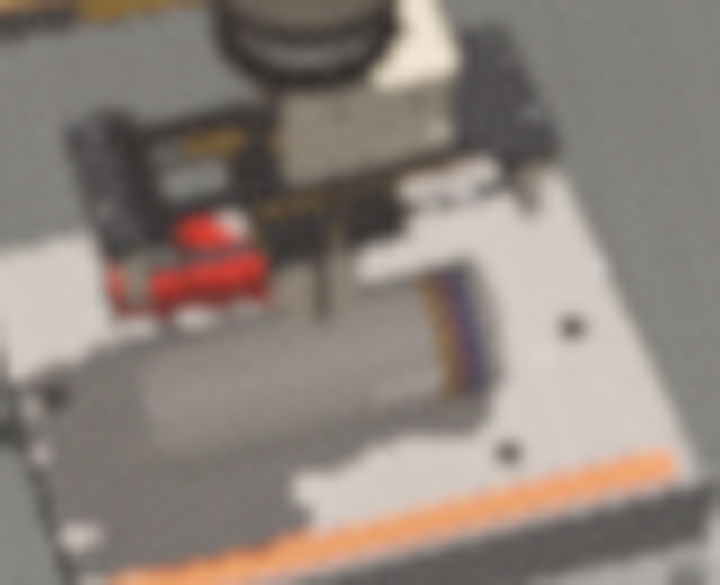

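Request:
{"fn": "play_rows", "kwargs": {"commands": [{"offset":[0,0,0.001],"twist":0},{"offset":[0,0,0],"twist":0}]}}

```text
time: 33.75
tool_pos: [495.3, 153.0, 262.2]
tcp_rot: [-3.14, 0.018, -1.401]
contact_force: [-0.6, -0.1, 4.1]
grip_width: 0.3
```

```bash
python3 -c "
from h import *
a=grab('side','s20');o=status.get_obs();print(o['time'],o['tool_pos'].round(1),o['contact_force'])
crop(cv2.imread('pics/s19.png'),285,185,30,30,12,'x17');crop(a,285,185,30,30,12,'x18')
cv2.imwrite('pics/x2.png',np.hstack([cv2.imread('pics/x17.png'),cv2.imread('pics/x18.png')]))
"
```

```text
33.8 [495.3 153.1 262.1] [-1.15703705 -0.27703102  3.87767481]
```

View pics/x2.png

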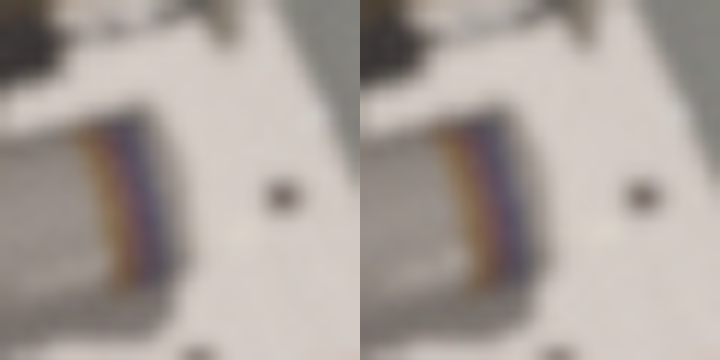

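Request:
{"fn": "play_rows", "kwargs": {"commands": [{"offset":[0.002,0,0.0003],"twist":0},{"offset":[0.005,0,0],"twist":0},{"offset":[0.006,0,0],"twist":0},{"offset":[0.006,0,0],"twist":0},{"offset":[0.005,0,0],"twist":0}]}}

```text
time: 34.3
tool_pos: [499.7, 129.3, 261.9]
tcp_rot: [-3.139, 0.018, -1.401]
contact_force: [-0.0, 0.2, 7.6]
grip_width: 0.5
```

Request:
{"fn": "play_rows", "kwargs": {"commands": [{"offset":[0.004,0,0],"twist":0},{"offset":[0.003,0,0],"twist":0},{"offset":[0.001,0,0],"twist":0},{"offset":[0,0,0],"twist":0}]}}

```text
time: 34.7
tool_pos: [501.1, 121.5, 261.7]
tcp_rot: [-3.138, 0.018, -1.401]
contact_force: [-0.1, 0.1, 6.8]
grip_width: 0.5
```

Request:
{"fn": "play_rows", "kwargs": {"commands": [{"offset":[0,0,-0.001],"twist":0},{"offset":[0,0,-0.003],"twist":0},{"offset":[0,0,-0.004],"twist":0},{"offset":[-0.008,0,0],"twist":0},{"offset":[-0.008,0,0],"twist":0}]}}

```text
time: 35.2
tool_pos: [497.7, 138.0, 269.2]
tcp_rot: [-3.141, 0.019, -1.401]
contact_force: [-0.3, -0.0, -0.4]
grip_width: 0.4
```

```bash
python3 -c "
from h import *
a=grab('side','s21');o=status.get_obs();print(o['time'],o['tool_pos'].round(1),o['contact_force'])
crop(a,245,165,80,65,9,'s21c')"
```

```text
35.25 [497.3 139.1 269.1] [-1.20038349  1.11871156 -0.25094494]
```

View pics/s21c.png

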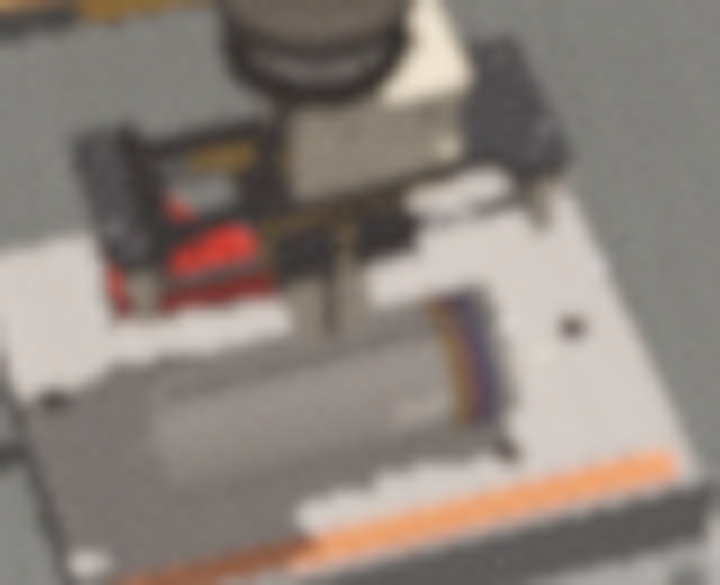

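Request:
{"fn": "play_rows", "kwargs": {"commands": [{"offset":[0.0015,0,0.004],"twist":0},{"offset":[0,0,0.002],"twist":0},{"offset":[0,0,0.001],"twist":0},{"offset":[0,0,0.0005],"twist":0},{"offset":[0,0,0],"twist":0}]}}

```text
time: 35.75
tool_pos: [497.9, 136.0, 262.1]
tcp_rot: [-3.141, 0.018, -1.4]
contact_force: [-3.3, -0.4, 6.5]
grip_width: 0.7
```

Request:
{"fn": "play_rows", "kwargs": {"commands": [{"offset":[0.002,0,0.0001],"twist":0},{"offset":[0.005,0,0],"twist":0},{"offset":[0.006,0,0],"twist":0},{"offset":[0.006,0,0],"twist":0},{"offset":[0.005,0,0],"twist":0}]}}

```text
time: 36.25
tool_pos: [502.3, 112.1, 261.9]
tcp_rot: [-3.14, 0.018, -1.4]
contact_force: [-1.9, -0.7, 7.5]
grip_width: 0.5
```

Request:
{"fn": "play_rows", "kwargs": {"commands": [{"offset":[0.004,0,0],"twist":0},{"offset":[0.002,0,0],"twist":0},{"offset":[0.0005,0,0],"twist":0},{"offset":[0,0,0],"twist":0}]}}

```text
time: 36.65
tool_pos: [503.5, 105.8, 261.7]
tcp_rot: [-3.14, 0.018, -1.401]
contact_force: [-1.7, -1.0, 6.4]
grip_width: 0.4
```

Request:
{"fn": "play_rows", "kwargs": {"commands": [{"offset":[0,0,-0.001],"twist":0},{"offset":[0,0,-0.003],"twist":0},{"offset":[0,0,-0.004],"twist":0},{"offset":[-0.006,0,0],"twist":0},{"offset":[-0.008,0,0],"twist":0}]}}

```text
time: 37.15
tool_pos: [500.8, 120.1, 269.3]
tcp_rot: [-3.141, 0.018, -1.401]
contact_force: [0.6, -0.8, -0.1]
grip_width: 0.4
```

```bash
python3 -c "
from h import *
a=grab('side','s22');o=status.get_obs();print(o['time'],o['tool_pos'].round(1),o['contact_force'])
crop(a,245,165,80,65,9,'s22c')"
```

```text
37.2 [500.4 121.2 269.2] [0.24304766 1.44542251 0.21783974]
```

View pics/s22c.png

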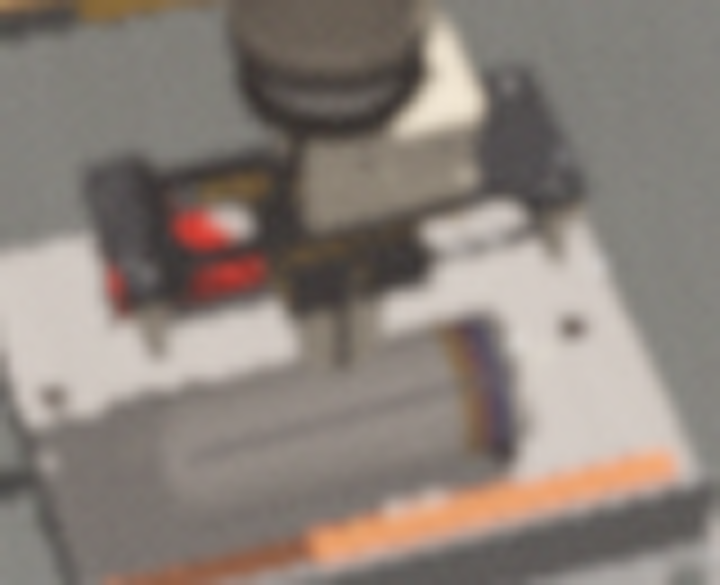

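Request:
{"fn": "play_rows", "kwargs": {"commands": [{"offset":[0,0,0.004],"twist":0},{"offset":[0,0,0.002],"twist":0},{"offset":[0,0,0.001],"twist":0},{"offset":[0,0,0.0005],"twist":0},{"offset":[0,0,0],"twist":0}]}}

```text
time: 37.7
tool_pos: [500.7, 119.8, 262.1]
tcp_rot: [-3.141, 0.018, -1.4]
contact_force: [-2.6, -0.9, 6.7]
grip_width: 0.3
```

Request:
{"fn": "play_rows", "kwargs": {"commands": [{"offset":[0.002,0,0.0001],"twist":0},{"offset":[0.005,0,0],"twist":0},{"offset":[0.006,0,0],"twist":0},{"offset":[0.006,0,0],"twist":0},{"offset":[0.005,0,0],"twist":0}]}}

```text
time: 38.2
tool_pos: [505.1, 95.8, 261.8]
tcp_rot: [-3.14, 0.018, -1.4]
contact_force: [-1.5, 0.1, 6.3]
grip_width: 0.4
```

Request:
{"fn": "play_rows", "kwargs": {"commands": [{"offset":[0.003,0,0],"twist":0},{"offset":[0.0015,0,0],"twist":0},{"offset":[0.0005,0,0],"twist":0},{"offset":[0,0,0],"twist":0}]}}

```text
time: 38.6
tool_pos: [506.0, 91.0, 261.7]
tcp_rot: [-3.14, 0.018, -1.401]
contact_force: [-1.6, -0.5, 6.2]
grip_width: 0.4
```

Request:
{"fn": "play_rows", "kwargs": {"commands": [{"offset":[0,0,-0.001],"twist":0},{"offset":[0,0,-0.003],"twist":0},{"offset":[0,0,-0.005],"twist":0},{"offset":[-0.006,-0.02,-0.002],"twist":0},{"offset":[-0.004,-0.02,0],"twist":0}]}}

```text
time: 39.1
tool_pos: [543.9, 108.0, 273.1]
tcp_rot: [-3.14, 0.018, -1.4]
contact_force: [0.4, -0.5, -0.2]
grip_width: 0.3
```

```bash
python3 -c "
from h import *
a=grab('side','s23');o=status.get_obs();print(o['time'],o['tool_pos'].round(1),o['contact_force'])
crop(a,245,175,80,65,9,'s23c')
for y in (8,9,10,11):
  q=(sil('side',np.array((503.,102.8,53.9)),np.radians(y))-np.array((245,175)))*9; print(y,q.reshape(-1).round(0))"
```

```text
39.15 [546.5 108.7 273.2] [1.78981424 0.48724211 0.82572975]
8 [183. 457. 525. 380. 152. 317. 495. 243.]
9 [184. 459. 525. 378. 152. 320. 493. 241.]
10 [186. 461. 525. 375. 152. 322. 491. 239.]
11 [188. 463. 525. 373. 151. 325. 489. 237.]
```

View pics/s23c.png

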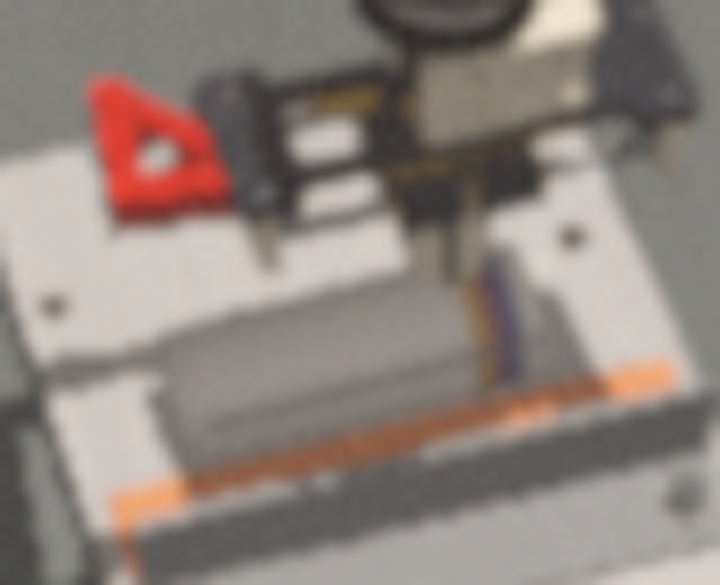

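Request:
{"fn": "play_rows", "kwargs": {"commands": [{"offset":[-0.003,0,0.005],"twist":0},{"offset":[0,0,0.004],"twist":0},{"offset":[0,0,0.0015],"twist":0},{"offset":[0,0,0.001],"twist":0},{"offset":[0,0,0],"twist":0}]}}

```text
time: 39.65
tool_pos: [542.0, 110.7, 261.9]
tcp_rot: [3.141, 0.018, -1.4]
contact_force: [-4.4, -0.1, 10.7]
grip_width: 0.5
```

Request:
{"fn": "play_rows", "kwargs": {"commands": [{"offset":[0.002,0,-0.0002],"twist":0},{"offset":[0.004,0,0],"twist":0},{"offset":[0.003,0,0],"twist":0},{"offset":[0.001,0,0],"twist":0},{"offset":[0,0,0],"twist":0}]}}

```text
time: 40.15
tool_pos: [543.9, 100.7, 261.9]
tcp_rot: [-3.141, 0.018, -1.4]
contact_force: [-3.2, -0.5, 10.4]
grip_width: 0.4
```

Request:
{"fn": "play_rows", "kwargs": {"commands": [{"offset":[0.002,0,0],"twist":0},{"offset":[0.001,0,0],"twist":0},{"offset":[0,0,0],"twist":0}]}}

```text
time: 40.45
tool_pos: [544.5, 97.9, 261.9]
tcp_rot: [-3.14, 0.018, -1.4]
contact_force: [-2.2, -0.2, 10.0]
grip_width: 0.3
```

Request:
{"fn": "play_rows", "kwargs": {"commands": [{"offset":[0.002,0,0],"twist":0},{"offset":[0.001,0,0],"twist":0},{"offset":[0,0,0],"twist":0}]}}

```text
time: 40.75
tool_pos: [545.2, 95.0, 262.0]
tcp_rot: [-3.14, 0.018, -1.4]
contact_force: [-2.6, -0.4, 10.9]
grip_width: 0.2
```

Request:
{"fn": "play_rows", "kwargs": {"commands": [{"offset":[0.002,0,0],"twist":0},{"offset":[0.001,0,0],"twist":0},{"offset":[0,0,0],"twist":0}]}}

```text
time: 41.05
tool_pos: [545.8, 92.4, 262.2]
tcp_rot: [-3.139, 0.019, -1.401]
contact_force: [-1.5, 3.1, 11.1]
grip_width: 0.3
```

Request:
{"fn": "play_rows", "kwargs": {"commands": [{"offset":[0.0015,0,0],"twist":0},{"offset":[0.0005,0,0],"twist":0},{"offset":[0,0,0],"twist":0}]}}

```text
time: 41.35
tool_pos: [546.1, 90.6, 262.5]
tcp_rot: [-3.138, 0.019, -1.4]
contact_force: [-2.6, 4.5, 13.4]
grip_width: 0.2
```

```bash
python3 -c "
from h import *
a=grab('side','s24');o=status.get_obs();print(o['time'],o['tool_pos'].round(1),o['contact_force'],o['moment'])
crop(a,245,175,80,65,9,'s24c')
for y in (8,9,10,11):
  q=(sil('side',np.array((504.,97.4,54.2)),np.radians(y))-np.array((245,175)))*9; print(y,q.reshape(-1).round(0))"
```

```text
41.4 [546.2  90.6 262.5] [-1.8409298   3.45367505 13.15427162] [0.77726112 0.56724302 0.00371813]
8 [186. 467. 530. 390. 155. 326. 499. 251.]
9 [188. 469. 530. 387. 155. 329. 497. 249.]
10 [190. 471. 530. 385. 155. 331. 495. 247.]
11 [192. 473. 530. 382. 155. 334. 493. 245.]
```

View pics/s24c.png

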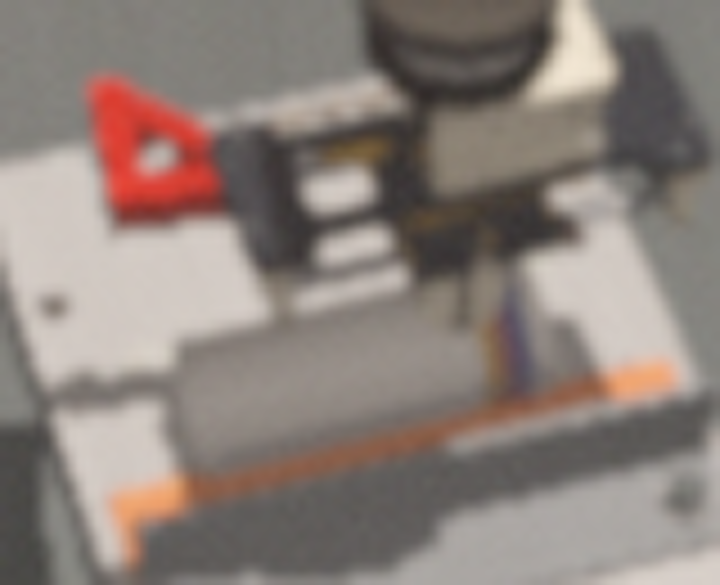

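Request:
{"fn": "play_rows", "kwargs": {"commands": [{"offset":[-0.001,0,0],"twist":0},{"offset":[-0.002,0,0],"twist":0},{"offset":[-0.0015,0,0],"twist":0},{"offset":[-0.0005,0,0],"twist":0},{"offset":[0,0,0],"twist":0}]}}

```text
time: 41.9
tool_pos: [545.2, 95.2, 262.0]
tcp_rot: [-3.14, 0.018, -1.4]
contact_force: [-2.0, 0.5, 10.8]
grip_width: 0.5
```

Request:
{"fn": "play_rows", "kwargs": {"commands": [{"offset":[0,0,-0.0005],"twist":0},{"offset":[0,0,-0.0007],"twist":0},{"offset":[0,0,-0.004],"twist":0},{"offset":[-0.003,0.01,-0.003],"twist":0},{"offset":[-0.01,0.03,0],"twist":0}]}}

```text
time: 42.4
tool_pos: [504.6, 100.7, 269.4]
tcp_rot: [-3.139, 0.018, -1.401]
contact_force: [-0.1, 0.1, 0.1]
grip_width: 0.7
```

```bash
python3 -c "
from h import *
a=grab('side','s25');go(503.5,101.4,264,-170.6)
crop(a,245,175,80,65,9,'s25c')"
```

```text
t 42.45 pos [498.6 101.7 268.3] jawdir -170.2 F [-5.4  0.3 -1.5] w 0.4
total [ 0.0012 -0.0048  0.0043] n 1 per row [ 0.0012 -0.0048  0.0043]
twist 0.4
```

View pics/s25c.png

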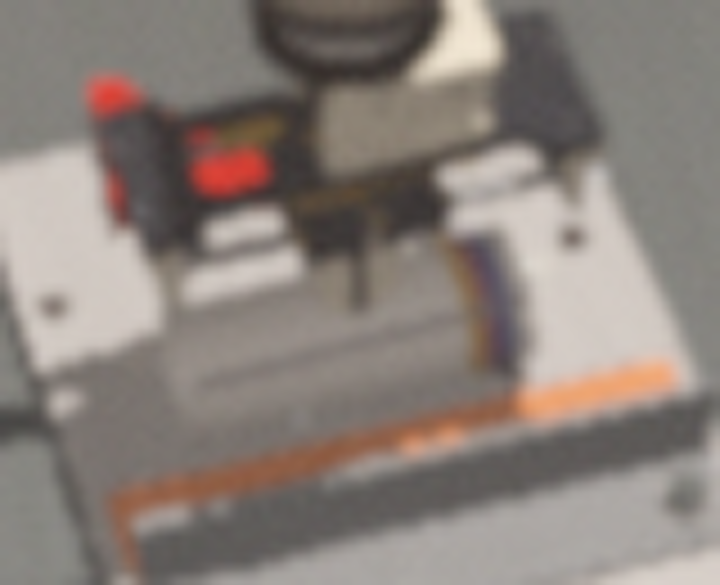

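Request:
{"fn": "play_rows", "kwargs": {"commands": [{"offset":[-0.012,0,0.003],"twist":0},{"offset":[-0.006,0,0.003],"twist":0},{"offset":[0,0,0.001],"twist":0}]}}

```text
time: 42.75
tool_pos: [501.0, 119.8, 262.2]
tcp_rot: [-3.141, 0.019, -1.399]
contact_force: [-1.0, 0.6, -0.5]
grip_width: 0.2
```

```bash
python3 -c "
from h import *
a=grab('side','s26');go(503.5,101.4,264,-170.6)
crop(a,245,175,80,65,9,'s26c')"
```

```text
t 42.80 pos [501.1 119.5 262.1] jawdir -170.2 F [-0.1 -0.2  0.3] w 0.6
total [ 0.0182  0.0007 -0.0022] n 1 per row [ 0.0182  0.0007 -0.0022]
twist 0.4
```

View pics/s26c.png

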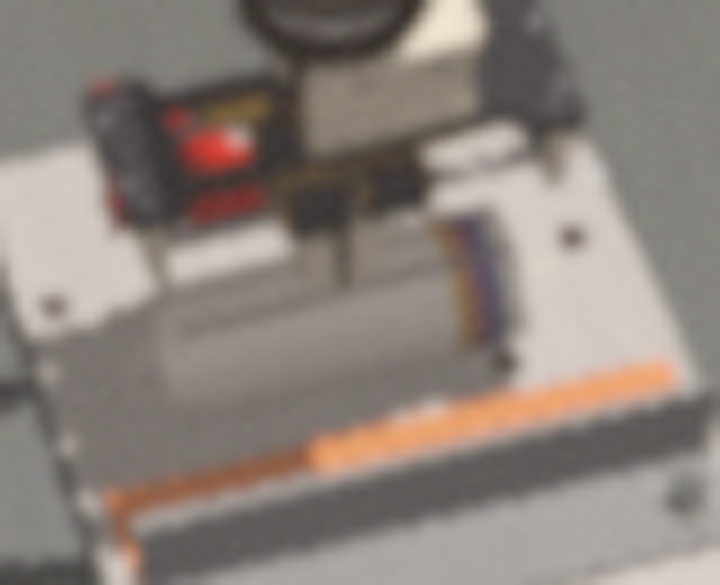

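Request:
{"fn": "play_rows", "kwargs": {"commands": [{"offset":[-0.006,0,0.0007],"twist":0},{"offset":[-0.003,0,0.0005],"twist":0},{"offset":[0,0,0],"twist":0}]}}

```text
time: 43.1
tool_pos: [499.5, 128.2, 262.0]
tcp_rot: [-3.141, 0.018, -1.4]
contact_force: [-1.8, -0.3, 6.1]
grip_width: 0.4
```

```bash
python3 -c "
from h import *
a=grab('side','s27');go(503.5,101.4,264,-170.6)
crop(a,245,175,80,65,9,'s27c')"
```

```text
t 43.15 pos [499.6 128.1 262. ] jawdir -170.2 F [-2.7 -0.1  6.4] w 0.3
total [ 0.027   0.0007 -0.0025] n 1 per row [ 0.027   0.0007 -0.0025]
twist 0.4
```

View pics/s27c.png

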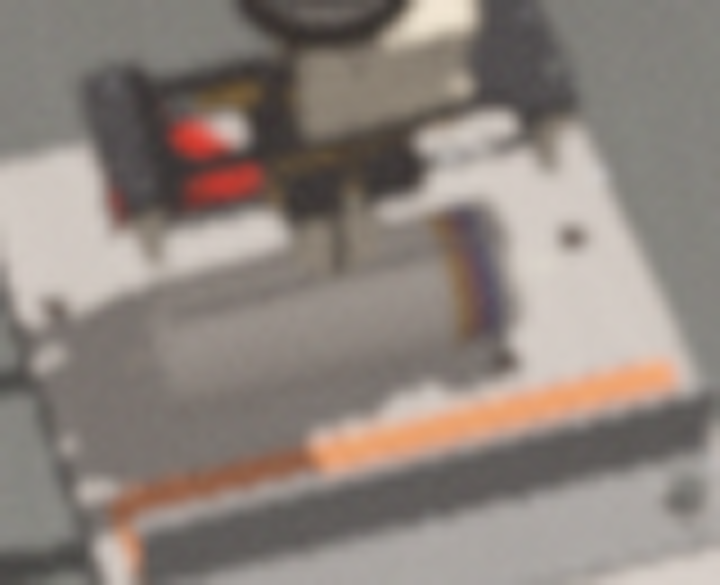

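Request:
{"fn": "play_rows", "kwargs": {"commands": [{"offset":[0.003,0,0],"twist":0},{"offset":[0.006,0,0],"twist":0},{"offset":[0.007,0,0],"twist":0},{"offset":[0.005,0,0],"twist":0},{"offset":[0.003,0,0],"twist":0}]}}

```text
time: 43.65
tool_pos: [504.0, 103.9, 261.5]
tcp_rot: [-3.14, 0.018, -1.401]
contact_force: [-0.8, -0.6, 4.4]
grip_width: 0.7
```

Request:
{"fn": "play_rows", "kwargs": {"commands": [{"offset":[0.001,0,0],"twist":0},{"offset":[0,0,0],"twist":0},{"offset":[0,0,-0.0015],"twist":0},{"offset":[0,0,-0.006],"twist":0},{"offset":[-0.012,0,0],"twist":0}]}}

```text
time: 44.15
tool_pos: [502.0, 114.6, 269.2]
tcp_rot: [-3.14, 0.018, -1.402]
contact_force: [0.3, 0.4, 0.3]
grip_width: 0.3
```

Request:
{"fn": "play_rows", "kwargs": {"commands": [{"offset":[-0.0075,0,0.001],"twist":0},{"offset":[0,0,0.004],"twist":0},{"offset":[0,0,0.0015],"twist":0},{"offset":[0,0,0.001],"twist":0},{"offset":[0,0,0],"twist":0}]}}

```text
time: 44.65
tool_pos: [500.2, 122.3, 262.0]
tcp_rot: [-3.141, 0.018, -1.4]
contact_force: [-4.0, -0.6, 9.3]
grip_width: 0.4
```

```bash
python3 -c "
from h import *
a=grab('side','s28');go(503.5,101.4,264,-170.6)
crop(a,245,175,80,65,9,'s28c')"
```

```text
t 44.70 pos [500.2 122.3 262. ] jawdir -170.2 F [-3.4 -1.2 10.4] w 0.6
total [ 0.0211  0.0003 -0.0023] n 1 per row [ 0.0211  0.0003 -0.0023]
twist 0.4
```

View pics/s28c.png

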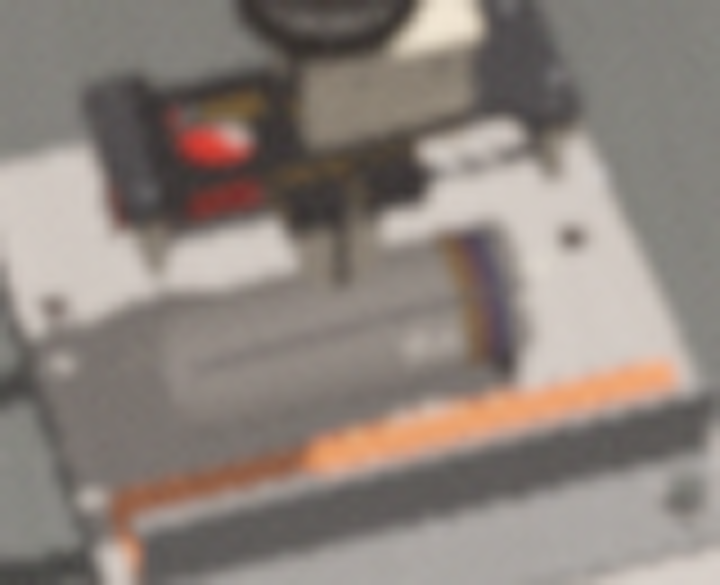

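Request:
{"fn": "play_rows", "kwargs": {"commands": [{"offset":[0.003,0,0],"twist":0},{"offset":[0.006,0,0],"twist":0},{"offset":[0.007,0,0],"twist":0},{"offset":[0.007,0,0],"twist":0},{"offset":[0.006,0,0],"twist":0}]}}

```text
time: 45.2
tool_pos: [505.5, 93.4, 261.8]
tcp_rot: [-3.14, 0.018, -1.4]
contact_force: [-2.2, -0.3, 9.9]
grip_width: 0.6
```

Request:
{"fn": "play_rows", "kwargs": {"commands": [{"offset":[0.004,0,0],"twist":0},{"offset":[0.0015,0,0],"twist":0},{"offset":[0,0,0],"twist":0}]}}

```text
time: 45.5
tool_pos: [506.5, 87.9, 261.6]
tcp_rot: [-3.14, 0.018, -1.401]
contact_force: [-1.9, -0.2, 9.8]
grip_width: 0.4
```

Request:
{"fn": "play_rows", "kwargs": {"commands": [{"offset":[0,0,-0.001],"twist":0},{"offset":[0,0,-0.002],"twist":0},{"offset":[0,0,-0.005],"twist":0},{"offset":[-0.01,0,0],"twist":0},{"offset":[-0.0095,0,0.001],"twist":0}]}}

```text
time: 46.0
tool_pos: [502.8, 108.1, 268.2]
tcp_rot: [-3.141, 0.018, -1.401]
contact_force: [0.7, 0.0, 0.1]
grip_width: 0.8
```

Request:
{"fn": "play_rows", "kwargs": {"commands": [{"offset":[0,0,0.004],"twist":0},{"offset":[0,0,0.0015],"twist":0},{"offset":[0,0,0.0015],"twist":0},{"offset":[0,0,0],"twist":0}]}}

```text
time: 46.4
tool_pos: [502.8, 107.6, 261.9]
tcp_rot: [-3.141, 0.018, -1.4]
contact_force: [-3.5, 0.3, 10.8]
grip_width: 0.4
```

```bash
python3 -c "
from h import *
a=grab('side','s29');go(503.5,101.4,264,-170.6)
crop(a,245,175,80,65,9,'s29c')"
```

```text
t 46.45 pos [502.8 107.6 261.9] jawdir -170.2 F [-4.8  0.1 11. ] w 0.4
total [ 0.0062  0.0003 -0.0022] n 1 per row [ 0.0062  0.0003 -0.0022]
twist 0.4
```

View pics/s29c.png

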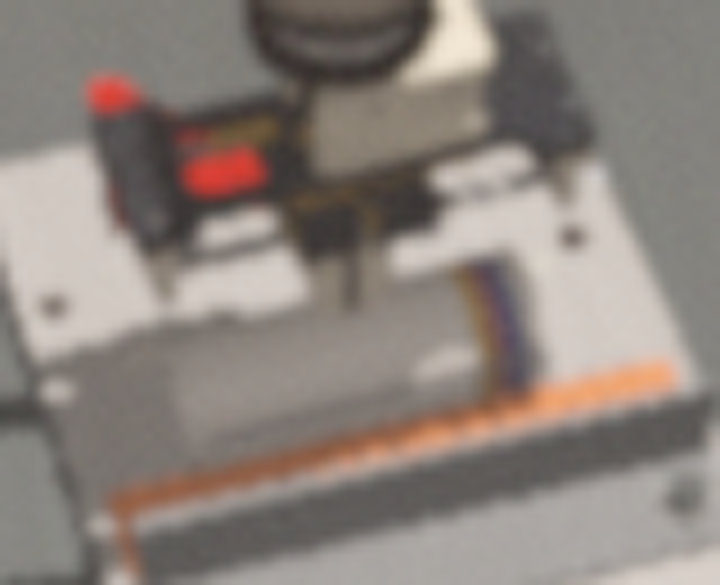

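Request:
{"fn": "play_rows", "kwargs": {"commands": [{"offset":[0.002,0,0.0002],"twist":0},{"offset":[0.003,0,0],"twist":0},{"offset":[0.002,0,0],"twist":0}]}}

```text
time: 46.75
tool_pos: [504.1, 100.7, 262.1]
tcp_rot: [-3.14, 0.019, -1.4]
contact_force: [-4.9, 0.2, 15.8]
grip_width: 0.2
```

Request:
{"fn": "play_rows", "kwargs": {"commands": [{"offset":[0.002,0,0],"twist":0},{"offset":[0.002,0,-0.0002],"twist":0}]}}

```text
time: 46.95
tool_pos: [505.0, 97.0, 262.7]
tcp_rot: [-3.139, 0.019, -1.4]
contact_force: [-4.7, 3.4, 17.3]
grip_width: 0.3
```

Request:
{"fn": "play_rows", "kwargs": {"commands": [{"offset":[0.003,0,-0.0007],"twist":0},{"offset":[0.003,0,-0.0006],"twist":0}]}}

```text
time: 47.15
tool_pos: [506.0, 91.2, 263.8]
tcp_rot: [-3.139, 0.019, -1.4]
contact_force: [-4.9, 3.6, 16.9]
grip_width: 0.4
```

Request:
{"fn": "play_rows", "kwargs": {"commands": [{"offset":[0.003,0,-0.0005],"twist":0},{"offset":[0.003,0,-0.0005],"twist":0}]}}

```text
time: 47.35
tool_pos: [507.0, 85.1, 264.7]
tcp_rot: [-3.139, 0.019, -1.4]
contact_force: [-4.6, 1.5, 16.2]
grip_width: 0.4
```

Request:
{"fn": "play_rows", "kwargs": {"commands": [{"offset":[0.003,0,-0.0004],"twist":0},{"offset":[0.003,0,-0.0003],"twist":0},{"offset":[0.003,0,-0.0002],"twist":0}]}}

```text
time: 47.65
tool_pos: [508.6, 76.0, 265.5]
tcp_rot: [-3.139, 0.018, -1.4]
contact_force: [-4.8, 0.2, 16.6]
grip_width: 0.4
```

Request:
{"fn": "play_rows", "kwargs": {"commands": [{"offset":[0.003,0,-0.0001],"twist":0},{"offset":[0.003,0,0],"twist":0}]}}

```text
time: 47.85
tool_pos: [509.6, 69.9, 265.4]
tcp_rot: [-3.139, 0.018, -1.4]
contact_force: [-4.3, -0.6, 16.8]
grip_width: 0.5
```

Request:
{"fn": "play_rows", "kwargs": {"commands": [{"offset":[0.003,0,0],"twist":0},{"offset":[0.002,0,0],"twist":0},{"offset":[0.001,0,0],"twist":0},{"offset":[0,0,0],"twist":0}]}}

```text
time: 48.25
tool_pos: [510.8, 63.7, 265.1]
tcp_rot: [-3.139, 0.017, -1.4]
contact_force: [-2.6, -2.0, 14.9]
grip_width: 0.4
```

```bash
python3 -c "
from h import *
a=grab('side','s30');go(503.5,101.4,264,-170.6)
crop(a,245,175,80,65,9,'s30c')"
```

```text
t 48.30 pos [510.8  63.7 265.1] jawdir -170.2 F [-3.1 -1.3 13.9] w 0.8
total [-0.0383  0.0008  0.0018] n 1 per row [-0.0383  0.0008  0.0018]
twist 0.4
```

View pics/s30c.png

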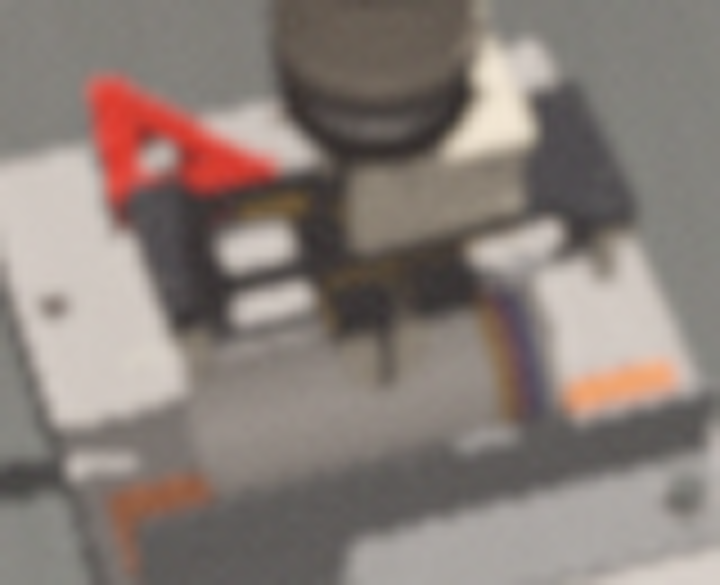

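Request:
{"fn": "play_rows", "kwargs": {"commands": [{"offset":[0,0,-0.0007],"twist":0},{"offset":[0,0,-0.001],"twist":0},{"offset":[0,0,-0.005],"twist":0},{"offset":[-0.009,0,-0.001],"twist":0},{"offset":[-0.009,0,0.002],"twist":0}]}}

```text
time: 48.8
tool_pos: [507.3, 82.4, 269.8]
tcp_rot: [-3.141, 0.018, -1.401]
contact_force: [0.1, 0.2, -0.1]
grip_width: 0.5
```

Request:
{"fn": "play_rows", "kwargs": {"commands": [{"offset":[0,0,0.003],"twist":0},{"offset":[0,0,0.0015],"twist":0},{"offset":[0,0,0.0005],"twist":0}]}}

```text
time: 49.1
tool_pos: [507.2, 82.2, 265.8]
tcp_rot: [-3.141, 0.018, -1.399]
contact_force: [-6.4, -0.5, 20.9]
grip_width: 0.6
```

Request:
{"fn": "play_rows", "kwargs": {"commands": [{"offset":[0.001,0,-0.0008],"twist":0},{"offset":[0.004,0,0],"twist":0},{"offset":[0.005,0,0],"twist":0},{"offset":[0.005,0,0],"twist":0},{"offset":[0.004,0,0],"twist":0}]}}

```text
time: 49.6
tool_pos: [510.7, 63.1, 265.9]
tcp_rot: [-3.14, 0.018, -1.4]
contact_force: [-2.5, 0.3, 10.2]
grip_width: 0.7
```

Request:
{"fn": "play_rows", "kwargs": {"commands": [{"offset":[0.003,0,0],"twist":0},{"offset":[0.002,0,0],"twist":0},{"offset":[0,0,0],"twist":0}]}}

```text
time: 49.9
tool_pos: [511.6, 58.1, 265.8]
tcp_rot: [-3.14, 0.018, -1.4]
contact_force: [-2.2, -0.8, 11.6]
grip_width: 0.5
```

Request:
{"fn": "play_rows", "kwargs": {"commands": [{"offset":[0.002,0,0],"twist":0},{"offset":[0.002,0,0],"twist":0},{"offset":[0,0,0],"twist":0}]}}

```text
time: 50.2
tool_pos: [512.3, 54.2, 265.8]
tcp_rot: [-3.14, 0.018, -1.4]
contact_force: [-2.6, -2.1, 10.6]
grip_width: 0.2
```

```bash
python3 -c "
from h import *
a=grab('side','s31');go(503.5,101.4,264,-170.6)
crop(a,245,175,80,65,9,'s31c')"
```

```text
t 50.25 pos [512.3  54.3 265.8] jawdir -170.2 F [-2.4  0.1 11. ] w 0.4
total [-0.0479  0.0006  0.0026] n 2 per row [-0.0239  0.0003  0.0013]
twist 0.4
```

View pics/s31c.png

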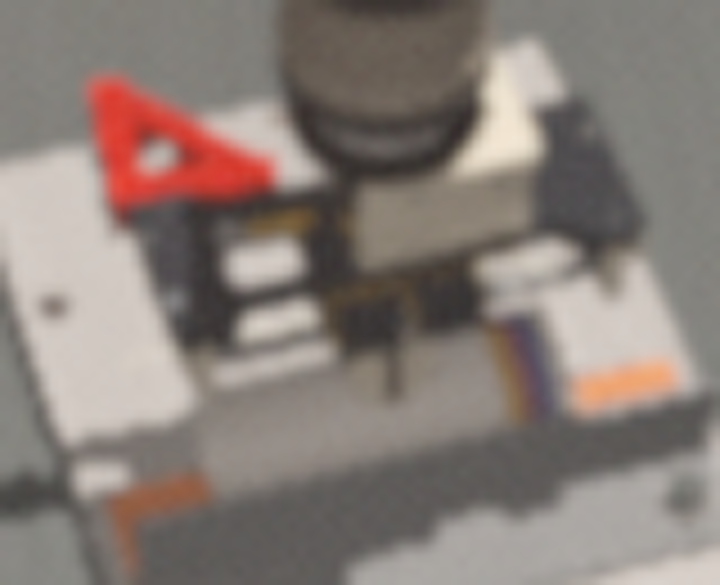

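Request:
{"fn": "play_rows", "kwargs": {"commands": [{"offset":[0.002,0,0],"twist":0},{"offset":[0.002,0,0],"twist":0},{"offset":[0,0,0],"twist":0}]}}

```text
time: 50.55
tool_pos: [513.0, 50.7, 265.6]
tcp_rot: [-3.139, 0.019, -1.4]
contact_force: [-1.8, 1.5, 10.1]
grip_width: 0.6
```

Request:
{"fn": "play_rows", "kwargs": {"commands": [{"offset":[0.002,0,0],"twist":0},{"offset":[0,0,0],"twist":0}]}}

```text
time: 50.75
tool_pos: [513.3, 49.1, 265.5]
tcp_rot: [-3.139, 0.02, -1.4]
contact_force: [-1.4, 4.2, 8.9]
grip_width: 0.4
```

Request:
{"fn": "play_rows", "kwargs": {"commands": [{"offset":[0,0,-0.0007],"twist":0},{"offset":[0,0,-0.001],"twist":0},{"offset":[0,0,-0.005],"twist":0},{"offset":[-0.009,-0.022,-0.001],"twist":0},{"offset":[-0.009,-0.0215,0],"twist":0}]}}

```text
time: 51.25
tool_pos: [553.4, 73.4, 273.2]
tcp_rot: [-3.141, 0.018, -1.401]
contact_force: [-0.9, -0.1, -0.1]
grip_width: 0.6
```

```bash
python3 -c "
from h import *
a=grab('side','s32');go(553.4,74,266,-170.6)
crop(a,245,175,80,65,9,'s32c')"
```

```text
t 51.30 pos [555.9  74.9 273.4] jawdir -170.2 F [2.4 0.1 0.4] w 0.7
total [0.0006 0.0027 0.0074] n 1 per row [0.0006 0.0027 0.0074]
twist 0.4
```

View pics/s32c.png

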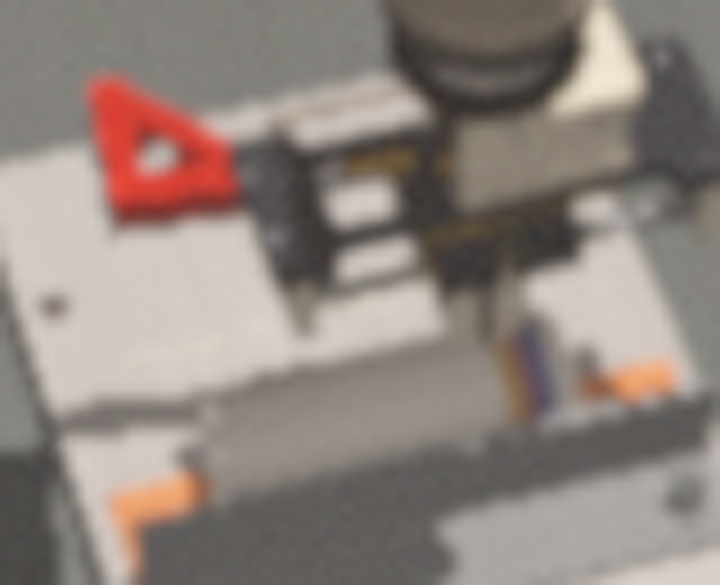

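Request:
{"fn": "play_rows", "kwargs": {"commands": [{"offset":[0,0,0.005],"twist":0},{"offset":[0,0,0.002],"twist":0},{"offset":[0,0,0.001],"twist":0},{"offset":[0,0,0],"twist":0}]}}

```text
time: 51.7
tool_pos: [552.6, 73.3, 266.0]
tcp_rot: [-3.139, 0.019, -1.401]
contact_force: [-1.4, 1.8, 9.7]
grip_width: 0.6
```

Request:
{"fn": "play_rows", "kwargs": {"commands": [{"offset":[0.002,0,0],"twist":0},{"offset":[0.002,0,0],"twist":0},{"offset":[0.001,0,0],"twist":0},{"offset":[0,0,0],"twist":0}]}}

```text
time: 52.1
tool_pos: [553.2, 69.1, 266.0]
tcp_rot: [-3.139, 0.02, -1.401]
contact_force: [-1.2, 6.5, 10.3]
grip_width: 0.5
```

Request:
{"fn": "play_rows", "kwargs": {"commands": [{"offset":[0.0015,0,0],"twist":0},{"offset":[0.001,0,0],"twist":0},{"offset":[0,0,0],"twist":0}]}}

```text
time: 52.4
tool_pos: [553.6, 66.8, 265.9]
tcp_rot: [-3.139, 0.021, -1.401]
contact_force: [-1.6, 7.0, 10.3]
grip_width: 0.6
```

```bash
python3 -c "
from h import *
a=grab('side','s33');go(553.4,74,266,-170.6)
crop(a,245,175,80,65,9,'s33c')"
```

```text
t 52.45 pos [553.6  66.8 265.9] jawdir -170.3 F [-1.7  6.6 10.6] w 0.5
total [-0.0071 -0.001   0.0001] n 1 per row [-0.0071 -0.001   0.0001]
twist 0.3
```

View pics/s33c.png

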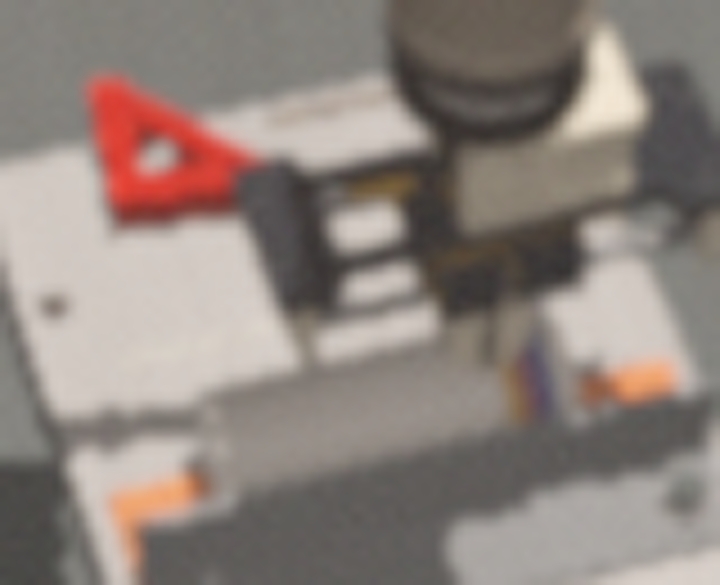

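Request:
{"fn": "play_rows", "kwargs": {"commands": [{"offset":[0.002,0,0],"twist":0},{"offset":[0.0015,0,0],"twist":0},{"offset":[0,0,0],"twist":0},{"offset":[0,0,-0.0007],"twist":0},{"offset":[0,0,-0.001],"twist":0}]}}

```text
time: 52.95
tool_pos: [554.1, 62.4, 266.3]
tcp_rot: [3.141, 0.018, -1.4]
contact_force: [0.3, 0.0, -0.3]
grip_width: 0.4
```

Request:
{"fn": "play_rows", "kwargs": {"commands": [{"offset":[0,0,-0.005],"twist":0},{"offset":[0,0,-0.02],"twist":0},{"offset":[0.035,0.01,-0.015],"twist":0},{"offset":[0.045,0.01,0],"twist":0},{"offset":[0.045,0.01,0],"twist":0}]}}

```text
time: 53.45
tool_pos: [546.1, -67.6, 304.5]
tcp_rot: [-3.141, 0.018, -1.399]
contact_force: [1.4, -0.1, -0.3]
grip_width: 0.1
```

Request:
{"fn": "play_rows", "kwargs": {"commands": [{"offset":[0.045,0.01,0],"twist":0},{"offset":[0.045,0.01,0],"twist":0}]}}

```text
time: 53.65
tool_pos: [541.4, -160.4, 302.3]
tcp_rot: [3.141, 0.019, -1.4]
contact_force: [0.2, 0.4, 0.5]
grip_width: 0.4
```

```bash
python3 -c "
from h import *
b=grab('top','t34');go(553.4,70,275,-170.6)
crop(b,210,155,95,95,7,'t34c')"
```

```text
t 53.70 pos [ 541.1 -166.7  302.2] jawdir -170.5 F [-0.6 -5.3  0.7] w 0.8
total [-0.231  -0.0513  0.0305] n 6 per row [-0.0385 -0.0086  0.0051]
twist 0.1
```

View pics/t34c.png

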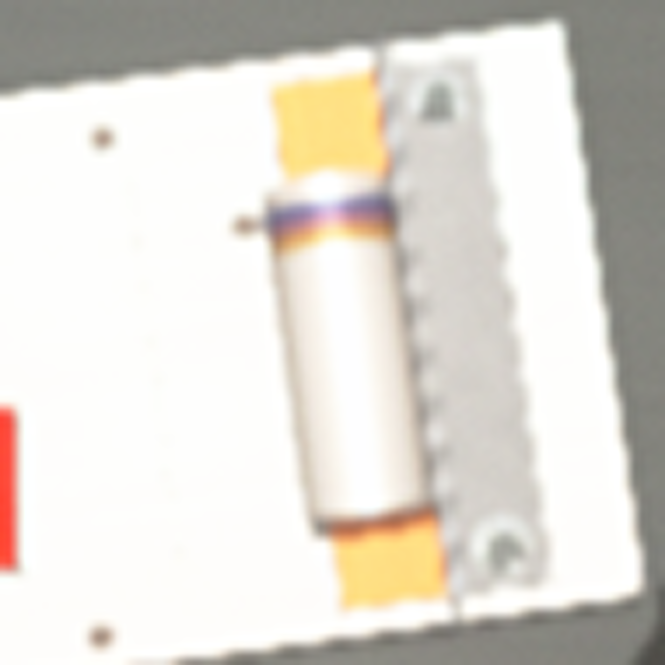

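```bash
python3 -c "
from h import *
b=cv2.imread('pics/t34.png')
crop(b,243,175,36,58,13,'t34d')
tubefit(((270,215),(316,520)),((392,200),(437,505)),((273,90),(343,605)),((380,75),(447,595)),lambda x,y:cp(210,155,x,y,7))
for y in (8.8,9.1,9.4,10,10.6):
  q=(sil('top',np.array((510.,63,57.9)),np.radians(y))-np.array((210,155)))*7; print(y,[round((e[1,0]-e[0,0])/(e[1,1]-e[0,1]),3) for e in q])
for yw in (8.8,9.2):
  a=np.array([527.6,35.5,73.9]);d=np.array([np.cos(np.radians(yw)),np.sin(np.radians(yw)),0]);p,q=proj('top',a-100*d),proj('top',a+100*d);print('fence top edge slope',yw,(q-p)[0]/(q-p)[1])
"
```

```text
L [575.4 101.2] [437.1  76.3] yaw 10.2 fr [57.9 57. ] [-82.6  55. ]
R [583.9  45.8] [445.3  21.8] yaw 9.8 fr [57.3  1. ] [-83.4  -0.1]
strip [638.1 102.7] [399.4  63.3] yaw 9.4 fr [120.   48.2] [-122.    48.4]
fence [646.7  53. ] [405.2  15.6] yaw 8.8 fr [120.4  -2.2] [-124.     0.4]
8.8 [np.float64(0.129), np.float64(0.125)]
9.1 [np.float64(0.134), np.float64(0.13)]
9.4 [np.float64(0.14), np.float64(0.136)]
10 [np.float64(0.15), np.float64(0.146)]
10.6 [np.float64(0.161), np.float64(0.157)]
fence top edge slope 8.8 0.12899446038457532
fence top edge slope 9.2 0.13613494857656194
```

View pics/t34d.png

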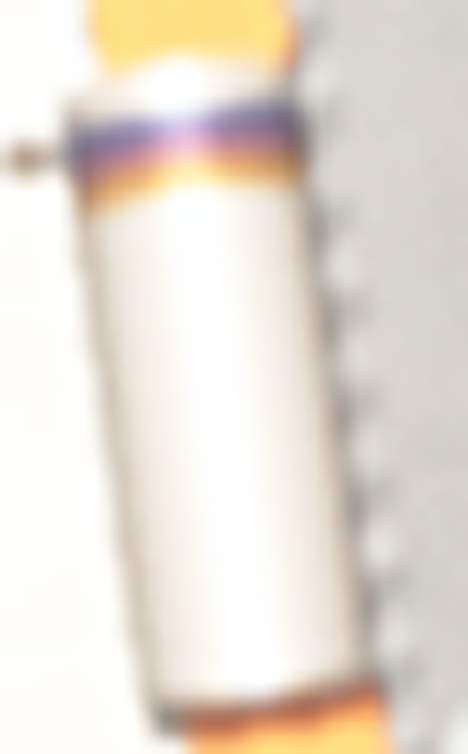

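```bash
python3 -c "
from h import *
b=cv2.imread('pics/t34.png').astype(float); g=b.min(axis=2)
# per image row: darkest sub-pixel location of the thin dark line at the tube's sides
def edge(rows,x0,x1,f):
  out=[]
  for r in rows:
    xs=np.arange(x0(r)-4,x0(r)+5); xs=xs.astype(int); v=g[r,xs]; w=np.clip(v.max()-20-v,0,None)
    if w.sum()>0: out.append((r,(w*xs).sum()/w.sum()))
  return np.array(out)
np.set_printoptions(linewidth=200)
for r in range(186,232,5): print(r,g[r,245:282].astype(int))
t=cv2.imread('pics/t8.png').astype(float).min(axis=2)
print('before')
for r in range(186,232,5): print(r,t[r,245:282].astype(int))
"
```

```text
186 [173 187 180 140 114 117 122 127 136 153 175 194 203 189 163 142 135 128 123 112 103 130 180 201 207 209 208 210 210 209 206 206 204 206 205 217 240]
191 [253 255 253 211 155 166 186 208 227 237 249 254 254 254 254 248 239 232 226 212 189 164 160 181 191 200 208 208 206 205 204 203 201 203 203 202 197]
196 [252 252 253 245 210 189 207 222 229 236 243 251 254 254 254 252 244 237 230 222 205 182 174 196 211 209 204 206 207 207 205 203 203 203 201 202 201]
201 [251 251 252 250 228 194 194 215 225 232 238 246 253 254 254 254 250 242 234 226 219 199 173 162 192 210 208 208 209 208 206 204 204 201 199 202 203]
206 [252 252 252 253 251 222 188 201 220 228 234 241 249 254 254 254 253 247 239 232 225 214 194 165 156 177 189 198 206 206 204 205 203 204 205 206 202]
211 [252 252 253 253 253 247 214 189 207 222 230 236 243 252 254 254 254 252 244 236 228 222 208 184 169 179 196 197 198 203 203 202 203 202 201 203 203]
216 [252 252 252 252 253 251 231 193 193 214 225 231 238 246 253 254 254 254 249 241 232 226 216 199 174 175 210 220 211 202 201 204 204 203 203 199 200]
221 [252 252 252 251 2
[... 1286 characters left out ...]
133 132 135 136 137 134 134 134 147 180 201 201 201 206 204 204 205 205 206 206 206]
216 [169 215 250 254 253 253 253 253 254 250 207 148 131 133 133 136 134 132 133 134 134 135 136 133 128 150 207 224 213 205 204 206 206 206 204 204 203]
221 [179 180 228 252 253 252 252 252 253 252 223 155 131 129 134 133 134 135 132 131 131 135 134 134 130 125 141 185 201 204 206 204 205 205 204 203 203]
226 [197 173 175 228 252 254 253 252 253 254 254 216 145 129 133 134 134 133 134 131 132 132 131 132 131 139 159 177 190 186 196 205 209 205 205 207 205]
231 [159 146 144 196 249 254 253 252 252 253 254 252 212 147 130 134 135 134 133 133 130 130 129 133 131 132 132 163 208 221 209 205 222 236 232 214 195]
```

```bash
python3 -c "
from h import *
b=grab('top','t35');o=status.get_obs();print(o['time'],o['contact_force'].round(1))
p=cv2.imread('pics/t34.png').astype(int);d=np.abs(b.astype(int)-p)[175:240,225:285].max();print('diff near tube',d)
crop(b,185,150,270,110,2.9,'t35c')"
```

```text
53.75 [ 0.5  0.3 -0.1]
diff near tube 5
```

View pics/t35c.png

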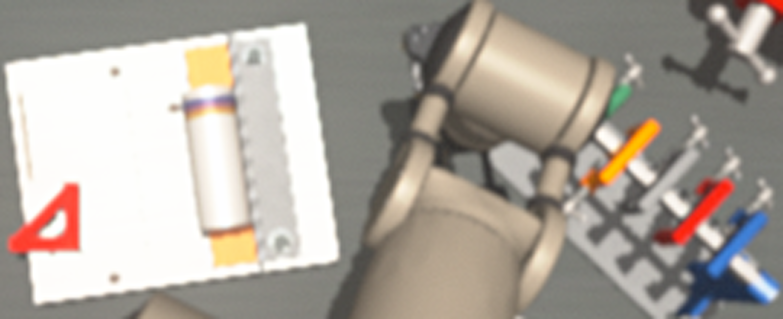

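The tube is still, on the strip along the fence. The orange clamp hangs between green and grey, parallel to the others. The hand touches nothing, so I'm handing in.

```bash
python3 -c "
from plant import ticket
print(ticket.close_job())"
```

```text
the job is handed in; nothing more can be done
None
```

The clamp is back on the rack and the tube lies against the fence, but the tube ran freely at least twice on the way, which the task forbids. I handed the job in at 53.8 s.

**Clamp:** I gripped the orange clamp across its spine and hung it on the orange band, screw facing the opposite way to its neighbours. The last top view shows it parallel to the others. Grey, red and blue look undisturbed. The arm half hid green in that view, but an earlier one showed it in place.

**Tube:** I rolled it with the closed fingertips in several strokes, up the copper strip and against the fence. I then pressed lightly at the tinted end to square it.

**Last checks:**
- The tube is parallel to the fence to about 0.2° in the top view, and its distance from the fence is even along its length to about 1 mm.
- Two pictures 0.05 s apart show no movement, and the hand was clear with no force reading.

**What went wrong:**
- Twice, at about 32.5 s and 42 s, I let go while the tube was touching the strip edge. It rolled back roughly 50 mm the first time and 30 mm the second, before I stopped it with the hand on top.
- It probably also rolled back about 10 mm around 21–24 s. I worked that out from later pictures and did not see it happen.
- Pressing was mostly 6–17 N, with brief peaks near 21 N, once while catching the tube and once when setting the hand down on the strip.
- In the final press at the tinted end the hand began to slip on the tube. The evidence that this end touches the fence is therefore the picture, not the force.

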